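Load the blast cabinet past its double-latched lid

ROBOT

A 6-joint arm with a two-finger parallel gripper is mounted at the origin on a cart in front of the work surface, level with it; the furniture and walls round the work are solid. World frame = base frame: x ahead of the robot, y to its left, z up, the work surface at z = 0. Lengths are in m, angles in rad, forces in N, time in s.
With the tool pointing down it reaches from about 0.35 to 0.975 m from the base axis. Payload 4.9 kg.
Tool frame: the origin (TCP) lies at the very end of the fingers, on their centre line; the grasp point (between the pads) lies 19 mm behind it; z points along the fingers, y is the direction in which the jaws open and shut (so a half turn about z gives the same grasp; the last joint's range is limited). The gripper opens to 85 mm and grips with 20 to 120 N. Pads are 22 mm wide; open, the fingers measure 114 mm over their backs; the gripper's body (76 mm by 85 mm) begins 54 mm behind the grasp point. The pads swing forward as they close: fully open they stand 13 mm farther back than shut.
Start: joints at [1.08, 0.053, 1.613, -0, 1.476, -0.119], TCP at [0.227, 0.582, 0.231] pointing down, gripper open.
Joint ranges: [-3.01, 3.01], [-1.01, 2.22], [0.06, 2.58], [-1.02, 4.17], [0.09, 2.62], [-3.14, 3.14]. Speed limits (rad/s): [2.57, 2.57, 3.14, 3.14, 3.14, 3.14].

INTERFACE

Orientations are given as a unit quaternion [w, x, y, z].
In Python, from plant import state, eyes, job_done gives the robot as it stands.
- The arm moves only by the tool apply_moves, never from a script. Its argument "commands" is a list of rows, each an object with "linear": the shift along the tool's x, y, z in m, a list of three; "delta_rot": the turn, a rotation vector about the tool's x, y, z in degrees, a list of three; "fingers": the closure in counts, from 0 (fully open) to 255 (shut). In form: [{"linear": [x, y, z], "delta_rot": [wx, wy, wz], "fingers": fingers}, ...]. A call has exactly 8 rows; each row is the pose to reach, as a shift and turn from the pose commanded when the call began, along the tool's axes at that moment; what a row does not reach only later rows make up. A row lasts 1/10 s, in which the tool goes at most 50 mm and 8.59 degrees, less where a joint would pass 70% of its speed; a pose out of reach is approached as far as the arm can. A call with a gripper value outside its range is refused whole. The fingers move at their own pace and stop on an object; the grip force is fixed at half the most. Time passes only in rows, so rows that repeat a pose let the fingers close, or fill a call up. It gives the time, the measured TCP pose, the force and the opening at its end, in the units of the state.
- state(): the state, without advancing time (a new reading comes with each control period).
- eyes.grab_frame(name): name is "scene" or "top"; returns the picture (384x512x3 uint8, red, green, blue); there is no depth.
- eyes.camera_params(name): a dict with "fx", "fy", "cx", "cy" (pixels), "k1" (the pictures are not rectified: a ray, as slopes to the right and down, at radius r is drawn at 1 + k1 r^2 times it, then the intrinsics apply), "position" and "rotation" of the camera in the world. Camera axes: x right, y down, z forward; pixel columns grow to the right and rows downward; lengths in m; the calibration is good to about 2 mm. A picture is of the moment at which its call begins. camera_params takes no time and is no camera call.
- job_done(): hands the job in, once; it reports no verdict.
The state is a dict: "time": time; "joint_pos": joint angles; "joint_vel": joint speeds; "joint_efforts": joint torques, N m; "tool_pos": TCP position; "tool_rot": TCP orientation; "contact_force": force on the tool from outside, world axes, zero at the start; "ft_torque": the same for the moment, N m; "gripper_width": opening from 0.0 (shut) to 1.0 (fully open).
Only numpy, scipy, OpenCV 4.12 (cv2) and the standard library are available. Lean on these libraries where they do the work, as an engineer would, in place of code of your own. Each camera call takes 0.05 s, during which the arm holds its last target.

TASK

Load the small stone capital that stands in front of the blast cabinet (not the one at the back of the bench) into the cabinet. Turn the T-handle on the lid anticlockwise to its stop, lift the lid a little until the safety catch inside its front edge stops it, push the tab of that catch to the left, seen from the cabinet's front, as far as it goes and swing the lid right back to its stop. Then stand the capital upright on the grate inside, setting it down gently, and leave the brush beside the cabinet where it lies.

Things in the scene. Friction and masses are not known exactly. Their poses are not given: they have to be found in the camera images.
- cabinet: grey sheet-metal bench-top blast cabinet, fixed, its front turned to the robot's right: 200 deep (x), 280 wide (y), rim 120 high (mm), two arm ports in front. Origin: centre of its underside, on the bench; x to its back (hinge side), y to its left seen from its front, z up. A flange 44 deep runs inside the front rim; the mouth behind it is open from x = -0.056 to 0.096, y = -0.136 to 0.136
- lid (a joint): lid angle in rad about the hinge along the rear rim: 0 shut, 1.75 fully back at its stop. The lid weighs 0.45 kg; its hinge is stiff, so it stays wherever it is left (about 8 N at the T-handle lift it). With the T-handle unlocked it rises only to about 0.26 rad (front edge up by about 53 mm), where the safety catch stops it
- lid_axis (a point): point on the lid's hinge axis, half-way along it, at rim height, 103 mm behind the cabinet's centre; same axes as the cabinet
- lid_edge (a point): middle of the lower edge of the lid's front skirt (3 thick); moves with the lid, x axis to the hinge, z out of its top. The lid is a pan 207 mm deep, 294 wide, 25 high (6 below the rim to 19 above), its sheet 3 thick. Under it a steel striker hook hangs 77 down from the sheet, 62 right of the middle and 22 behind the rim's front; left of the middle the underside is bare
- latch (a joint): angle of the T-handle in rad: 0 locked (bar across the lid, along y), grows anticlockwise seen from above, 1.5 at its stop (bar front to back); the cam is free of the flange from about 1.15. Stays where it is left; about 0.1 N m turns it. A short steel cam hangs under it inside the lid, 30 mm below the lid top, and points right when unlocked
- latch_grip (a point): centre of the black T-handle bar on the lid, 76 mm long, 14 wide, 18 high, its underside 12 above the lid top; 143 in front of the hinge axis. Moves and turns with lid and handle; its y axis lies along the bar
- catch (a joint): slide of the safety catch in m: 0 holding the lid, grows to the left (cabinet +y), 0.020 at its stop; it lets the lid go beyond 0.012. Stays where it is left; 2 to 4 N move it
- catch_tab (a point): centre of the steel tab of the safety catch, 15 (x) by 17 (y) by 12 mm (z), upright on the flange just inside the front rim, right of the middle (seen from the front), its lower end 3 above the rim; hidden under the lid while that is shut, and to be reached from the front, through the gap, once the lid is lifted. Axes as the cabinet
- capital_mid (a point): centre (half-way up) of the loose small stone capital, a round spool shape 58 mm high, about 0.2 kg: top 60 mm across and 27 high, waist about 42 across and 19 high, foot 53 across and 12 high; z up when upright
- grate_mid (a point): middle of the open part of the grate inside the cabinet, on its top, 30 mm above the bench top, 90 below the rim; axes as the cabinet
- brush: loose wooden brush, 56 by 152 by 46 mm, on the bench behind the cabinet (robot's left); origin under its centre
Not all that is in view belongs to the job. Leave any blue or orange look-alike of the part that bears capital_mid alone.

How it is judged:
On the way, in this order (a step that is already met when the one before it is completed fails the run):
1. the T-handle is turned to unlocked (beyond 1.2 rad) with the lid still down (value of joint latch above 1.2 rad and value of joint lid below 0.1 rad), for 0.1 s.
2. the lid is lifted up to its safety catch (beyond 0.2 rad), the catch still holding (value of joint lid between 0.2 and 0.32 rad and value of joint catch below 0.008 m), for 0.2 s.
3. the catch is pushed aside (beyond 12.5 mm of 20) with the lid still only ajar (value of joint catch above 0.0125 m and value of joint lid below 0.4 rad), for 0.1 s.
4. the lid is swung right back (beyond 1.6 rad) (value of joint lid above 1.6 rad), for 0.2 s.
At the end, for the whole second after the job is handed in: the lid stands right back (beyond 1.6 rad of 1.75), and the capital stands upright (within 0.1 rad) and at rest on the grate inside the cabinet (its centre 53 to 65 mm above the cabinet's underside) (value of joint lid above 1.6 rad and x of capital_mid in the frame of cabinet between -0.075 and 0.09 m and y of capital_mid in the frame of cabinet between -0.13 and 0.13 m and z of capital_mid in the frame of cabinet between 0.053 and 0.065 m and angle between capital_mid's own z axis and vertical below 0.1 rad and linear speed of capital below 0.02 m/s and angular speed of capital below 0.1 rad/s); the robot touches nothing.
It fails at once if the capital is dropped (falls untouched by the fingers faster than 0.7 m/s, a fall of 25 mm) (linear speed of capital above 0.7 m/s and contact force between capital and the fingers below 0.05 N).
It fails at once if the brush is moved by more than 30 mm (distance of brush from where it was at the start of the episode above 0.03 m).
It also fails if it takes over 72 s, if anything falls off the work surface, if the arm or the gripper's body presses on something with over 40 N, if the wrist force passes 120 N, or if a joint passes its speed limit or range.

## Working session

There is one attempt and no reset: what is moved stays moved. The work goes in short steps, Python scripts to look and compute and a tool call to move; the robot and the scene stay as the last step left them, time stands still between calls to the robot, and variables do not carry over. Pictures are saved under pics/ and viewed, and the job is handed in when it is done.

Besides the shell and the picture viewer there is one more tool, called as name(argument=value, ...) on one line, values as JSON. apply_moves: Moves the arm, as the interface text tells. Its arguments: {"type":"object","properties":{"commands":{"type":"array","items":{"type":"object","properties":{"linear":{"type":"array","items":{"type":"number"}},"delta_rot":{"type":"array","items":{"type":"number"}},"fingers":{"type":"number"}}}}},"required":["commands"]}

```bash
mkdir -p pics; ls
python3 - <<'E'
from plant import state, eyes
import cv2
print(state())
for n in("scene","top"):
    print(n,eyes.camera_params(n))
    cv2.imwrite(f"pics/{n}0.png",eyes.grab_frame(n)[:,:,::-1])
E
```

```text
pics
{'time': 0.0, 'joint_pos': array([ 1.08002047e+00,  5.33472776e-02,  1.61429005e+00,  1.19521266e-05,
        1.47599464e+00, -1.19000256e-01]), 'joint_vel': array([-7.40357194e-04,  1.66874276e-05,  1.49288373e-03,  2.88402244e-04,
        2.86361531e-03, -2.74173270e-04]), 'joint_efforts': array([ 4.04828188e-04, -3.93681443e+01, -3.70176530e+01, -8.19133834e-05,
        6.91575115e-03, -1.98901887e-05]), 'tool_pos': array([0.22674657, 0.5817535 , 0.23007131]), 'tool_rot': array([-3.11762343e-04,  1.84819577e-01,  9.82771939e-01, -9.70848096e-04]), 'contact_force': array([-0.27802246,  0.15318279, -0.13213303]), 'ft_torque': array([ 4.37871094e-02,  1.19852294e-02, -4.59541462e-05]), 'gripper_width': 1.0009364103794771}
scene {'fx': 494.894067838829, 'fy': 494.894067838829, 'cx': 252.02157993746218, 'cy': 184.02280947971005, 'k1': -0.054534398595160835, 'position': array([-0.52455667, -0.70368865,  0.75150625]), 'rotation': array([-0.46542327,  0.75602415, -0.39449946,  0.23702076])}
top {'fx': 463.154704179734, 'fy': 463.154704179734, 'cx': 259.5370689623312, 'cy': 191.79364882636108, 'k1': -0.17426526823334626, 'position': array([0.25981173, 0.01006969, 1.58275149]), 'rotation': array([ 0.07130529, -0.69983614,  0.70870852, -0.05363925])}
```

View pics/scene0.png

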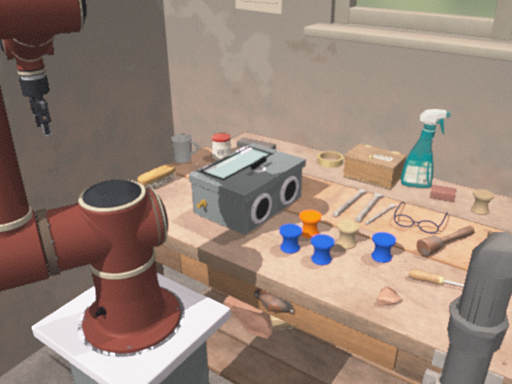

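View pics/top0.png

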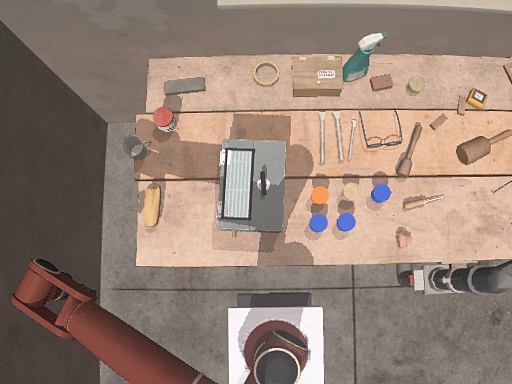

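```bash
cat > h.py <<'E'
import numpy as np, cv2
from scipy.spatial.transform import Rotation as R
from plant import state, eyes
def q2R(q): return R.from_quat([q[1],q[2],q[3],q[0]])
P={n:eyes.camera_params(n) for n in("scene","top")}
def K(p): return np.array([[p['fx'],0,p['cx']],[0,p['fy'],p['cy']],[0,0,1]])
def D(p): return np.array([p['k1'],0,0,0,0.])
def proj(n,X):
    p=P[n]; Rm=q2R(p['rotation']).as_matrix()
    Xc=(np.atleast_2d(X)-p['position'])@Rm
    return cv2.projectPoints(Xc.reshape(-1,1,3),np.zeros(3),np.zeros(3),K(p),D(p))[0].reshape(-1,2)
def back(n,uv,z):
    p=P[n]; Rm=q2R(p['rotation']).as_matrix()
    s=cv2.undistortPoints(np.array(uv,float).reshape(-1,1,2),K(p),D(p)).reshape(-1,2)
    d=np.c_[s,np.ones(len(s))]@Rm.T
    return p['position']+d*((z-p['position'][2])/d[:,2])[:,None]
def tri(a,b):
    "a: scene px, b: top px"
    A=[];B=[]
    for n,uv in(("scene",a),("top",b)):
        d=back(n,[uv],0)[0]-P[n]['position'];d/=np.linalg.norm(d)
        M=np.eye(3)-np.outer(d,d);A.append(M);B.append(M@P[n]['position'])
    return np.linalg.lstsq(np.vstack(A),np.hstack(B),rcond=None)[0]
def crop(n,x0,y0,x1,y1,f,name,img=None):
    im=eyes.grab_frame(n) if img is None else img
    im=cv2.resize(im[y0:y1,x0:x1],None,fx=f,fy=f,interpolation=cv2.INTER_CUBIC)
    cv2.imwrite(f"pics/{name}.png",np.ascontiguousarray(im[:,:,::-1]))
E
python3 - <<'E'
from h import *
t=cv2.imread("pics/top0.png")[:,:,::-1];s=cv2.imread("pics/scene0.png")[:,:,::-1]
crop("top",205,125,335+60,250,4,"tc",t)
crop("scene",180,130,400,275,3.6,"sc",s)
E
```

```text
(no output)
```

View pics/tc.png

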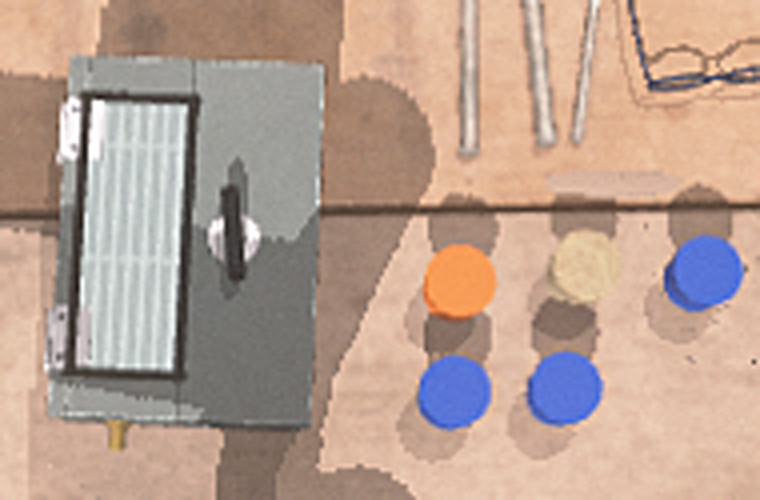

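View pics/sc.png

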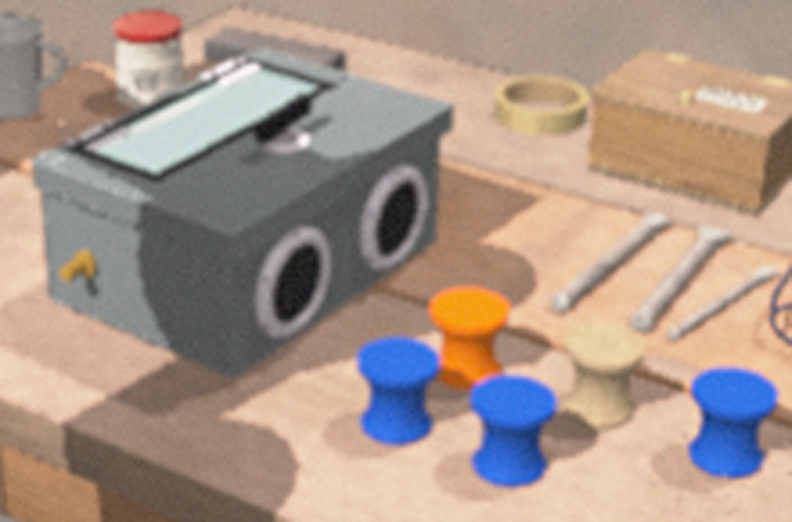

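```bash
cat > fit.py <<'E'
from h import *
from scipy.optimize import least_squares
t=lambda x,y:(205+x/4-.375,125+y/4-.375)
s=lambda x,y:(180+x/3.6-.36,130+y/3.6-.36)
F,B,W=-.104,.103,.147
obs=[("top",(B,-W,.139),t(70,57)),("top",(F,-W,.139),t(325,63)),("top",(F,W,.139),t(312,425)),("top",(B,W,.139),t(48,415)),
("scene",(B,W,.139),s(37,157)),("scene",(F,W,.139),s(233,238)),("scene",(F,-W,.139),s(452,107)),
("scene",(-.1,.14,0),s(233,375)),("scene",(.1,.14,0),s(52,297)),("top",(-.040,0,.169),t(233,233)),("scene",(-.04,0,.169),s(283,118))]
def w(p,X): c,s_=np.cos(p[2]),np.sin(p[2]); X=np.array(X); return np.array([p[0]+c*X[0]-s_*X[1],p[1]+s_*X[0]+c*X[1],X[2]])
f=lambda p:np.concatenate([proj(n,w(p,X))[0]-uv for n,X,uv in obs])
if __name__=="__main__":
    r=least_squares(f,[.5,.05,1.6],loss='soft_l1');print(r.x,np.round(f(r.x).reshape(-1,2),1))
    print("grip",w(r.x,(-.04,0,.16)),"tab",w(r.x,(-.09,-.05,.129)),"hook",w(r.x,(-.078,-.062,.1)))
    c=t(583,266);print("cap top",back("top",[c],.058))
    print("cap scene top",back("scene",[s(605,346)],.058))
    print(tri(s(605,346),c))
    print([back("top",[t(*q)],.058)[0].round(3) for q in((460,281),(703,272),(454,391),(565,388))])
    print("handle end", back("top",[t(229,187),t(239,280)],.169))
E
python3 fit.py
```

```text
[0.5446343  0.0704853  1.51293457] [[ 0.  -0.7]
 [-0.1  0.2]
 [-0.3  0.4]
 [-0.3 -0.1]
 [-2.1  0.4]
 [-0.4 -1.1]
 [ 0.3 -1.2]
 [ 0.9  3.8]
 [-0.7  2.9]
 [ 1.  -0.5]
 [ 0.8 -2.7]]
grip [0.54232112 0.03055224 0.16      ] tab [ 0.58934597 -0.02225555  0.129     ] hook [ 0.60201984 -0.01096959  0.1       ]
cap top [[ 0.53046468 -0.2576454   0.058     ]]
cap scene top [[ 0.52669935 -0.26417499  0.058     ]]
[ 0.53225671 -0.26000897  0.05333102]
[array([ 0.519, -0.154,  0.058]), array([ 0.524, -0.359,  0.058]), array([ 0.427, -0.146,  0.058]), array([ 0.428, -0.238,  0.058])]
handle end [[0.57761902 0.03624492 0.169     ]
 [0.50373592 0.02932713 0.169     ]]
```

```bash
cat > go.py <<'E'
import sys
from h import *
CAB=(0.5446,0.0705,1.513)
def cw(X):
    c,s=np.cos(CAB[2]),np.sin(CAB[2]);return np.array([CAB[0]+c*X[0]-s*X[1],CAB[1]+s*X[0]+c*X[1],X[2]])
def Rt(zdir,ydir):
    z=np.array(zdir,float);z/=np.linalg.norm(z);y=np.array(ydir,float);y-=z*(y@z);y/=np.linalg.norm(y)
    return R.from_matrix(np.c_[np.cross(y,z),y,z])
def delta(pos,rot,frm=None):
    st=state();p0,r0=(st['tool_pos'],q2R(st['tool_rot'])) if frm is None else frm
    d=r0.inv().apply(np.array(pos)-p0);rv=np.degrees((r0.inv()*rot).as_rotvec())
    print("lin",d.round(4).tolist(),"rot",rv.round(2).tolist());return d,rv
def show():
    s=state();r=q2R(s['tool_rot']).as_matrix()
    print("t",round(s['time'],2),"p",s['tool_pos'].round(4),"x",r[:,0].round(3),"y",r[:,1].round(3),"z",r[:,2].round(3),"\nq",np.round(s['joint_pos'],3),"F",s['contact_force'].round(1),"g",round(s['gripper_width'],3))
def ang(a): a=np.radians(a);return [np.cos(a),np.sin(a),0]
E
python3 - <<'E'
from go import *
delta([.5415,.0315,.235],Rt([0,0,-1],ang(-84.6)))
E
```

```text
lin [-0.4931, -0.3984, -0.0042] rot [-0.05, 0.14, 153.3]
```

apply_moves(commands=[{"linear": [-0.493, -0.398, -0.004], "delta_rot": [0, 0, 153.3], "fingers": 120}, {"linear": [-0.493, -0.398, -0.004], "delta_rot": [0, 0, 153.3], "fingers": 120}, {"linear": [-0.493, -0.398, -0.004], "delta_rot": [0, 0, 153.3], "fingers": 120}, {"linear": [-0.493, -0.398, -0.004], "delta_rot": [0, 0, 153.3], "fingers": 120}, {"linear": [-0.493, -0.398, -0.004], "delta_rot": [0, 0, 153.3], "fingers": 120}, {"linear": [-0.493, -0.398, -0.004], "delta_rot": [0, 0, 153.3], "fingers": 120}, {"linear": [-0.493, -0.398, -0.004], "delta_rot": [0, 0, 153.3], "fingers": 120}, {"linear": [-0.493, -0.398, -0.004], "delta_rot": [0, 0, 153.3], "fingers": 120}])

```text
time: 0.9
tool_pos: [0.4261, 0.2332, 0.2335]
tool_rot: [-0.0, 0.71, 0.705, -0.0]
contact_force: [0.9, 0.3, 0.1]
gripper_width: 0.527
```

Run:
```python
from go import *
show()
delta([.5415,.0315,.235],Rt([0,0,-1],ang(-84.6)))
```

```text
t 0.9 p [0.4261 0.2332 0.2335] x [0.007 1.    0.   ] y [ 1.    -0.007 -0.   ] z [-0.  0. -1.] 
q [ 0.347 -0.292  1.925  0.     1.509  0.354] F [0.9 0.3 0.1] g 0.527
lin [-0.2009, 0.1168, -0.0015] rot [-0.0, 0.0, 84.2]
```

apply_moves(commands=[{"linear": [-0.201, 0.117, 0], "delta_rot": [0, 0, 84.2], "fingers": 100}, {"linear": [-0.201, 0.117, 0], "delta_rot": [0, 0, 84.2], "fingers": 100}, {"linear": [-0.201, 0.117, 0], "delta_rot": [0, 0, 84.2], "fingers": 100}, {"linear": [-0.201, 0.117, 0], "delta_rot": [0, 0, 84.2], "fingers": 100}, {"linear": [-0.201, 0.117, 0], "delta_rot": [0, 0, 84.2], "fingers": 100}, {"linear": [-0.201, 0.117, 0], "delta_rot": [0, 0, 84.2], "fingers": 100}, {"linear": [-0.201, 0.117, 0], "delta_rot": [0, 0, 84.2], "fingers": 100}, {"linear": [-0.201, 0.117, 0], "delta_rot": [0, 0, 84.2], "fingers": 100}])

```text
time: 1.7
tool_pos: [0.5423, 0.0335, 0.2331]
tool_rot: [-0.0, 0.984, 0.18, -0.001]
contact_force: [-0.4, -0.8, -0.2]
gripper_width: 0.605
```

Run:
```python
from go import *
show()
delta([.5415,.0315,.147],Rt([0,0,-1],ang(-84.6)))
crop("top",205,125,335,250,5,"t1")
crop("scene",170,90,330,240,4,"s1")
```

```text
t 1.7 p [0.5423 0.0335 0.2331] x [ 0.935  0.355 -0.001] y [ 0.355 -0.935 -0.001] z [-0.001  0.    -1.   ] 
q [-0.075 -0.143  1.8    0.     1.487  1.133] F [-0.4 -0.8 -0.2] g 0.605
lin [-0.0014, 0.0016, 0.0861] rot [-0.03, 0.07, 15.38]
```

View pics/s1.png

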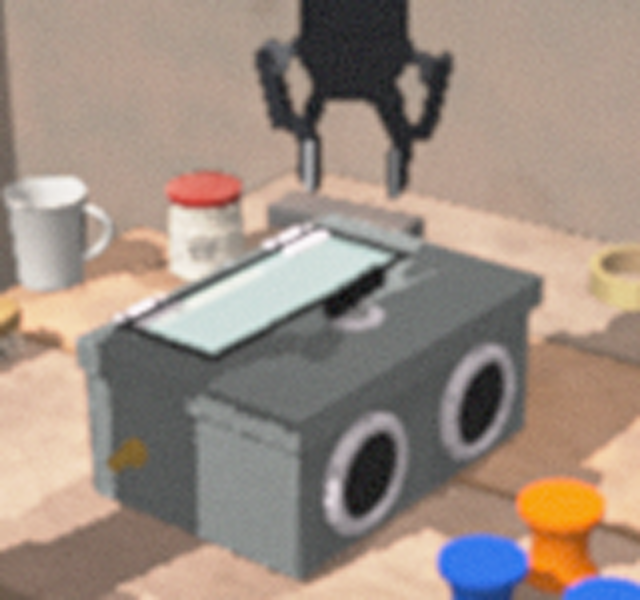

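View pics/t1.png

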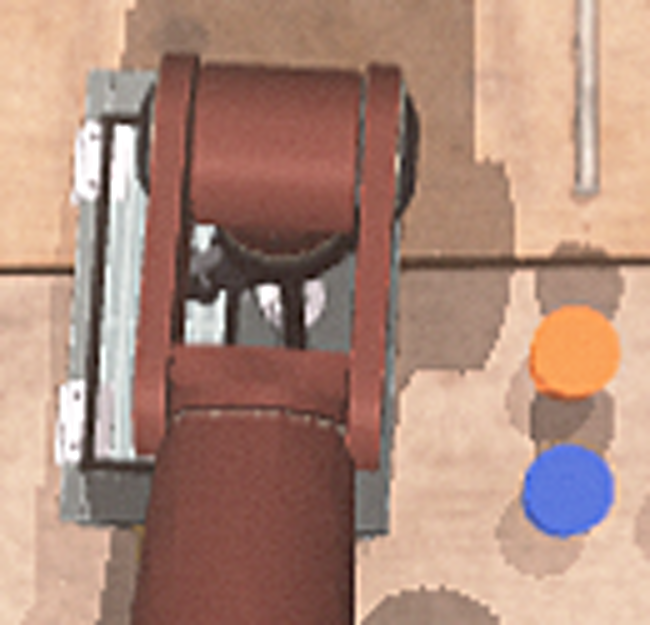

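apply_moves(commands=[{"linear": [-0.001, 0.002, 0.03], "delta_rot": [0, 0, 8.5], "fingers": 80}, {"linear": [-0.001, 0.002, 0.05], "delta_rot": [0, 0, 15.4], "fingers": 80}, {"linear": [-0.001, 0.002, 0.07], "delta_rot": [0, 0, 15.4], "fingers": 80}, {"linear": [-0.001, 0.002, 0.086], "delta_rot": [0, 0, 15.4], "fingers": 80}, {"linear": [-0.001, 0.002, 0.086], "delta_rot": [0, 0, 15.4], "fingers": 150}, {"linear": [-0.001, 0.002, 0.086], "delta_rot": [0, 0, 15.4], "fingers": 255}, {"linear": [-0.001, 0.002, 0.086], "delta_rot": [0, 0, 15.4], "fingers": 255}, {"linear": [-0.001, 0.002, 0.086], "delta_rot": [0, 0, 15.4], "fingers": 255}])

```text
time: 2.6
tool_pos: [0.5428, 0.0332, 0.1493]
tool_rot: [-0.002, 0.999, 0.051, 0.001]
contact_force: [-0.7, 4.4, 0.6]
gripper_width: 0.191
```

Run:
```python
from go import *
show()
```

```text
t 2.6 p [0.5428 0.0332 0.1493] x [0.995 0.102 0.002] y [ 0.102 -0.995 -0.003] z [ 0.001  0.003 -1.   ] 
q [-0.078 -0.077  1.882  0.003  1.336  1.391] F [-0.7  4.4  0.6] g 0.191
```

apply_moves(commands=[{"linear": [0, 0, 0], "delta_rot": [0, 0, -7], "fingers": 255}, {"linear": [0, 0, 0], "delta_rot": [0, 0, -14], "fingers": 255}, {"linear": [0, 0, 0], "delta_rot": [0, 0, -21], "fingers": 255}, {"linear": [0, 0, 0], "delta_rot": [0, 0, -28], "fingers": 255}, {"linear": [0, 0, 0], "delta_rot": [0, 0, -35], "fingers": 255}, {"linear": [0, 0, 0], "delta_rot": [0, 0, -42], "fingers": 255}, {"linear": [0, 0, 0], "delta_rot": [0, 0, -48], "fingers": 255}, {"linear": [0, 0, 0], "delta_rot": [0, 0, -48], "fingers": 255}])

```text
time: 3.4
tool_pos: [0.5427, 0.0333, 0.1493]
tool_rot: [-0.001, 0.891, 0.454, 0.001]
contact_force: [-1.7, 5.0, -0.3]
gripper_width: 0.192
```

Run:
```python
from go import *
show()
delta([.5425,.0325,.149],Rt([0,0,-1],ang(-8.3)))
```

```text
t 3.4 p [0.5427 0.0333 0.1493] x [0.589 0.808 0.003] y [ 0.808 -0.589 -0.001] z [ 0.001  0.003 -1.   ] 
q [-0.077 -0.077  1.882  0.003  1.336  0.551] F [-1.7  5.  -0.3] g 0.192
lin [-0.0008, 0.0003, 0.0003] rot [-0.0, -0.2, -27.75]
```

apply_moves(commands=[{"linear": [0, 0, 0], "delta_rot": [0, 0, -7], "fingers": 255}, {"linear": [0, 0, 0], "delta_rot": [0, 0, -14], "fingers": 255}, {"linear": [0, 0, 0], "delta_rot": [0, 0, -20], "fingers": 255}, {"linear": [0, 0, 0], "delta_rot": [0, 0, -25], "fingers": 255}, {"linear": [0, 0, 0], "delta_rot": [0, 0, -28], "fingers": 255}, {"linear": [0, 0, 0], "delta_rot": [0, 0, -28], "fingers": 255}, {"linear": [0, 0, 0], "delta_rot": [0, 0, -28], "fingers": 255}, {"linear": [0, 0, 0], "delta_rot": [0, 0, -28], "fingers": 255}])

```text
time: 4.2
tool_pos: [0.5426, 0.0333, 0.1493]
tool_rot: [-0.001, 0.756, 0.655, 0.001]
contact_force: [-1.3, 4.5, 0.9]
gripper_width: 0.193
```

Run:
```python
from go import *
show(); print(state()['ft_torque'])
# lift arc targets
st=state();p0=st['tool_pos'];r0=q2R(st['tool_rot'])
hx=cw([.103,0,.12]);ax=np.array([-np.sin(CAB[2]),np.cos(CAB[2]),0]) # cabinet y
for th in (.04,.08,.12,.16,.2,.235,.255):
    rr=R.from_rotvec(ax*th)  # check sign
    p=hx+rr.apply(p0-hx); delta(p,rr*r0)
```

```text
t 4.2 p [0.5426 0.0333 0.1493] x [0.142 0.99  0.003] y [ 0.99  -0.142  0.001] z [ 0.001  0.003 -1.   ] 
q [-0.077 -0.077  1.882  0.004  1.336  0.064] F [-1.3  4.5  0.9] g 0.193
[ 0.91367728  0.32556541 -0.02631397]
lin [0.0013, -0.0001, -0.0056] rot [-0.19, -2.28, -0.0]
lin [0.0028, -0.0002, -0.0111] rot [-0.39, -4.57, -0.0]
lin [0.0046, -0.0004, -0.0166] rot [-0.58, -6.85, -0.01]
lin [0.0065, -0.0005, -0.0219] rot [-0.77, -9.13, -0.01]
lin [0.0087, -0.0007, -0.0272] rot [-0.97, -11.42, -0.01]
lin [0.0107, -0.0009, -0.0318] rot [-1.14, -13.42, -0.01]
lin [0.012, -0.001, -0.0344] rot [-1.23, -14.56, -0.01]
```

apply_moves(commands=[{"linear": [0, 0, 0], "delta_rot": [0, 0, -2], "fingers": 255}, {"linear": [0, 0, 0], "delta_rot": [0, 0, -3], "fingers": 255}, {"linear": [0, 0, 0], "delta_rot": [0, 0, -3], "fingers": 255}, {"linear": [0, 0, 0], "delta_rot": [0, 0, -3], "fingers": 255}, {"linear": [0.0013, 0, -0.0056], "delta_rot": [-0.2, -2.3, -3], "fingers": 255}, {"linear": [0.0028, 0, -0.0111], "delta_rot": [-0.4, -4.6, -3], "fingers": 255}, {"linear": [0.0046, 0, -0.0166], "delta_rot": [-0.6, -6.9, -3], "fingers": 255}, {"linear": [0.0046, 0, -0.0166], "delta_rot": [-0.6, -6.9, -3], "fingers": 255}])

```text
time: 5.0
tool_pos: [0.5428, 0.0374, 0.1645]
tool_rot: [0.043, 0.737, 0.674, -0.042]
contact_force: [-0.8, 1.7, -3.5]
gripper_width: 0.189
```

Run:
```python
from go import *
show(); print(state()['ft_torque'])
# from here on, use measured pose
st=state();p0=st['tool_pos'];r0=q2R(st['tool_rot'])
hx=cw([.103,0,.12]);ax=np.array([-np.sin(CAB[2]),np.cos(CAB[2]),0]) # cabinet y
for th in (.04,.08,.115,.135):
    rr=R.from_rotvec(ax*th)
    p=hx+rr.apply(p0-hx); delta(p,rr*r0)
crop("scene",170,90,330,240,4,"s2")
```

```text
t 5.0 p [0.5428 0.0374 0.1645] x [ 0.089  0.989 -0.12 ] y [ 0.996 -0.088  0.007] z [-0.004 -0.12  -0.993] 
q [-0.006 -0.077  1.859 -0.123  1.365  0.108] F [-0.8  1.7 -3.5] g 0.189
[ 0.3758752   0.08833005 -0.05984196]
lin [0.0012, -0.0, -0.0056] rot [-0.07, -2.29, -0.01]
lin [0.0027, -0.0, -0.0111] rot [-0.14, -4.58, -0.01]
lin [0.0041, -0.0001, -0.0159] rot [-0.21, -6.59, -0.02]
lin [0.005, -0.0001, -0.0187] rot [-0.24, -7.73, -0.02]
```

View pics/s2.png

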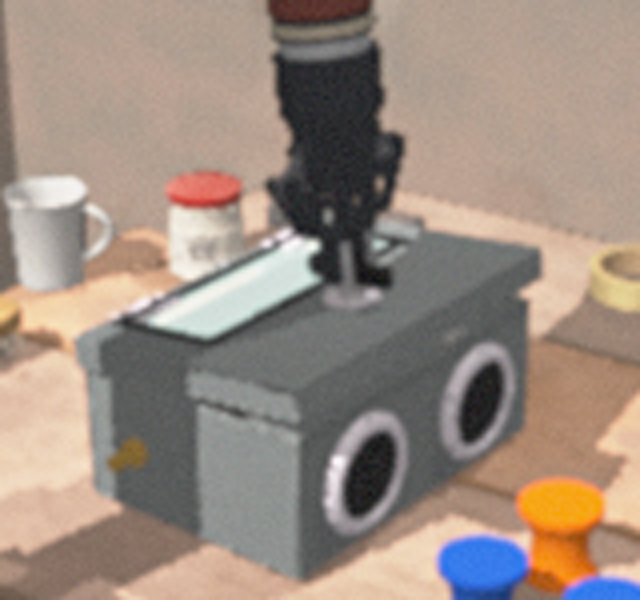

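apply_moves(commands=[{"linear": [0.0012, 0, -0.0056], "delta_rot": [-0.1, -2.3, 0], "fingers": 255}, {"linear": [0.0027, 0, -0.0111], "delta_rot": [-0.1, -4.6, 0], "fingers": 255}, {"linear": [0.0041, 0, -0.0159], "delta_rot": [-0.2, -6.6, 0], "fingers": 255}, {"linear": [0.005, 0, -0.0187], "delta_rot": [-0.2, -7.7, 0], "fingers": 255}, {"linear": [0.005, 0, -0.0187], "delta_rot": [-0.2, -7.7, 0], "fingers": 255}, {"linear": [0.005, 0, -0.0187], "delta_rot": [-0.2, -7.7, 0], "fingers": 255}, {"linear": [0.005, 0, -0.0187], "delta_rot": [-0.2, -7.7, 0], "fingers": 255}, {"linear": [0.005, 0, -0.0187], "delta_rot": [-0.2, -7.7, 0], "fingers": 255}])

```text
time: 5.85
tool_pos: [0.5432, 0.044, 0.1818]
tool_rot: [0.089, 0.733, 0.669, -0.09]
contact_force: [0.5, 6.4, -9.1]
gripper_width: 0.193
```

Run:
```python
from go import *
show(); print(state()['ft_torque'])
crop("scene",170,90,330,240,4,"s3")
```

```text
t 5.85 p [0.5432 0.044  0.1818] x [ 0.09   0.964 -0.25 ] y [ 0.996 -0.09   0.01 ] z [-0.013 -0.25  -0.968] 
q [ 0.072 -0.062  1.826 -0.254  1.414  0.208] F [ 0.5  6.4 -9.1] g 0.193
[ 1.41887067e+00 -1.45312044e-01  3.06040752e-04]
```

View pics/s3.png

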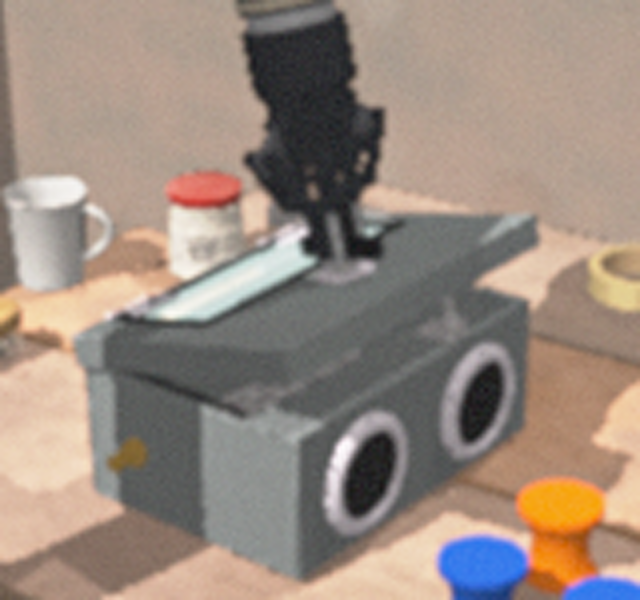

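apply_moves(commands=[{"linear": [0, 0, 0], "delta_rot": [0, 0, 0], "fingers": 100}, {"linear": [0, 0, 0], "delta_rot": [0, 0, 0], "fingers": 100}, {"linear": [0, 0, 0], "delta_rot": [0, 0, 0], "fingers": 100}, {"linear": [0, 0, -0.03], "delta_rot": [0, 0, 0], "fingers": 100}, {"linear": [0, 0, -0.07], "delta_rot": [0, 0, 0], "fingers": 150}, {"linear": [0, 0, -0.11], "delta_rot": [0, 0, 0], "fingers": 255}, {"linear": [0, 0, -0.13], "delta_rot": [0, 0, 0], "fingers": 255}, {"linear": [0, 0, -0.13], "delta_rot": [0, 0, 0], "fingers": 255}])

```text
time: 6.7
tool_pos: [0.5472, 0.0766, 0.3142]
tool_rot: [0.093, 0.733, 0.668, -0.087]
contact_force: [-0.1, 0.1, 0.1]
gripper_width: -0.001
```

Run:
```python
from go import *
show()
ims=[eyes.grab_frame("scene").astype(float) for _ in range(3)]
im=np.mean(ims,0).astype(np.uint8)
np.save("s4.npy",im)
c=im[145:200,225:310]
c=cv2.resize(c,None,fx=9,fy=9,interpolation=cv2.INTER_CUBIC).astype(float)
c=np.clip((c-30)*1.8,0,255).astype(np.uint8)
cv2.imwrite("pics/s4.png",c[:,:,::-1])
# predicted pixel
for y in (-.03,-.05,-.07,-.09): print(y,((proj("scene",cw([-.09,y,.129]))[0]-[225,145])*9).round(0), ((proj("scene",cw([-.1,y,.12]))[0]-[225,145])*9).round(0))
crop("top",205,125,335,250,5,"t4")
```

```text
t 6.7 p [0.5472 0.0766 0.3142] x [ 0.092  0.964 -0.251] y [ 0.996 -0.089  0.021] z [-0.003 -0.252 -0.968] 
q [ 0.131 -0.118  1.658 -0.253  1.636  0.211] F [-0.1  0.1  0.1] g -0.001
-0.03 [487. 254.] [512. 288.]
-0.05 [523. 233.] [548. 266.]
-0.07 [558. 212.] [583. 245.]
-0.09 [593. 192.] [617. 224.]
```

View pics/s4.png

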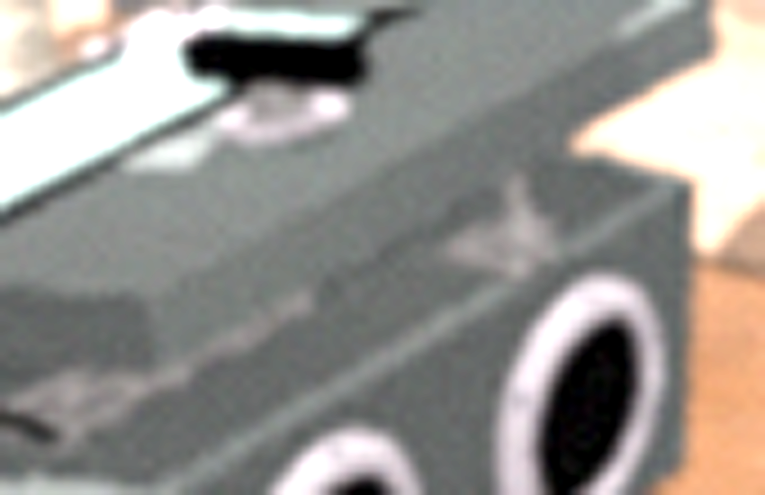

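View pics/t4.png

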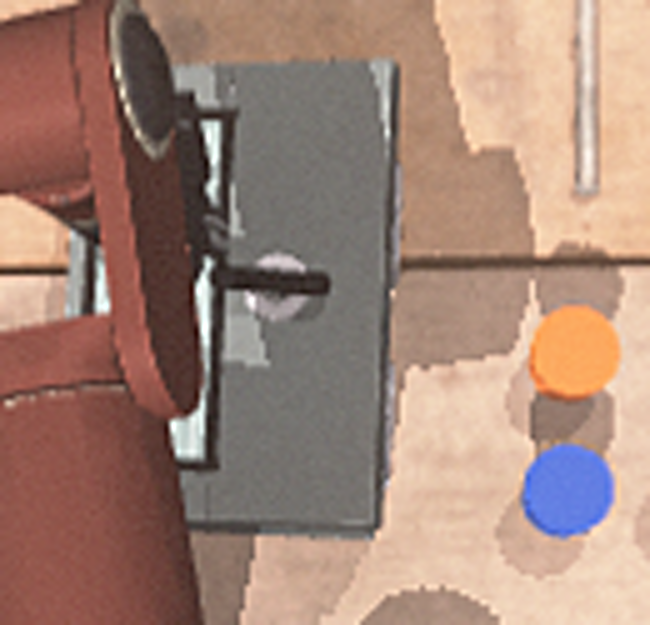

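Run:
```python
from go import *
im=np.load("s4.npy")
x0,y0,f=262,155,20
c=im[y0:y0+28,x0:x0+38]
c=cv2.resize(c,None,fx=f,fy=f,interpolation=cv2.INTER_LANCZOS4).astype(float)
c=np.clip((c-60)*2.6,0,255).astype(np.uint8)[:,:,::-1].copy()
c2=c.copy()
def P_(X): return tuple(int(v) for v in ((proj("scene",X)[0]-[x0,y0]+.5)*f))
def box(lo,hi,col):
    for a in (0,1):
        for b in (0,1):
            for A,B in (((lo[0],(lo[1],hi[1])[a],(lo[2],hi[2])[b]),(hi[0],(lo[1],hi[1])[a],(lo[2],hi[2])[b])),
                (((lo[0],hi[0])[a],lo[1],(lo[2],hi[2])[b]),((lo[0],hi[0])[a],hi[1],(lo[2],hi[2])[b])),
                (((lo[0],hi[0])[a],(lo[1],hi[1])[b],lo[2]),((lo[0],hi[0])[a],(lo[1],hi[1])[b],hi[2]))):
                cv2.line(c2,P_(cw(A)),P_(cw(B)),col,1)
for y in(-.02,-.04,-.06): cv2.circle(c2,P_(cw((-.1,y,.12))),3,(0,255,255),-1)
box((-.097,-.0485,.123),(-.082,-.0315,.135),(0,0,255))
box((-.081,-.066,.11),(-.075,-.058,.16),(255,0,0))
cv2.imwrite("pics/s5.png",np.hstack([cv2.resize(c,(400,295)),cv2.resize(c2,(400,295))]))
cv2.imwrite("pics/s5b.png",c2)
```

```text
(no output)
```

View pics/s5.png

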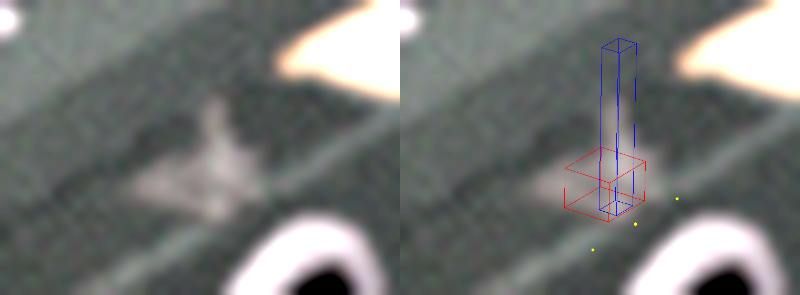

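View pics/s5b.png

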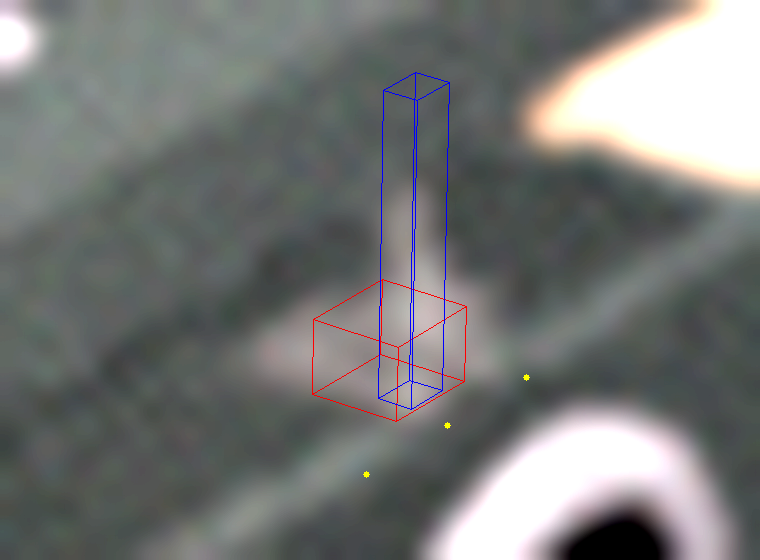

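```bash
cat >> go.py <<'E'
def cd(v): # cabinet direction->world
    return cw([v[0],v[1],0])*[1,1,0]-np.array([CAB[0],CAB[1],0])+[0,0,v[2]]
def front(p): # pitch down p deg, jaw along -cab y
    p=np.radians(p);return Rt(cd([np.cos(p),0,-np.sin(p)]),cd([0,-1,0]))
E
python3 - <<'E'
from go import *
print(cw([-.2,-.092,.22]),cw([-.087,-.092,.134]))
delta(cw([-.2,-.092,.26]),front(20))
E
```

```text
[ 0.62489355 -0.13448035  0.22      ] [ 0.6314209  -0.02166903  0.134     ]
lin [-0.1837, 0.0988, 0.0966] rot [1.38, 84.67, -1.58]
```

apply_moves(commands=[{"linear": [-0.045, 0.02, 0.0], "delta_rot": [0, 8, 0], "fingers": 255}, {"linear": [-0.09, 0.04, 0.0], "delta_rot": [0, 16, 0], "fingers": 255}, {"linear": [-0.13, 0.06, 0.03], "delta_rot": [0, 24, -1], "fingers": 255}, {"linear": [-0.16, 0.08, 0.06], "delta_rot": [0, 32, -1], "fingers": 255}, {"linear": [-0.184, 0.099, 0.08], "delta_rot": [0, 40, -1.6], "fingers": 255}, {"linear": [-0.184, 0.099, 0.097], "delta_rot": [1, 48, -1.6], "fingers": 255}, {"linear": [-0.184, 0.099, 0.097], "delta_rot": [1, 56, -1.6], "fingers": 255}, {"linear": [-0.184, 0.099, 0.097], "delta_rot": [1, 64, -1.6], "fingers": 255}])

```text
time: 7.7
tool_pos: [0.6251, -0.1355, 0.2592]
tool_rot: [-0.289, 0.661, 0.621, 0.307]
contact_force: [0.0, 0.6, 0.5]
gripper_width: -0.003
```

Run:
```python
from go import *
show()
delta(cw([-.2,-.092,.26]),front(20))
delta(cw([-.15,-.092,.165]),front(20))
crop("scene",120,20,470,280,2.2,"s6")
```

```text
t 7.7 p [ 0.6251 -0.1355  0.2592] x [0.041 0.644 0.764] y [ 0.998 -0.062 -0.001] z [ 0.047  0.763 -0.645] 
q [-0.623  0.283  1.476  0.739  1.854 -0.523] F [0.  0.6 0.5] g -0.003
lin [0.0013, -0.0002, 0.0002] rot [0.19, 20.18, -0.16]
lin [-0.0391, -0.0004, 0.0997] rot [0.19, 20.18, -0.16]
```

View pics/s6.png

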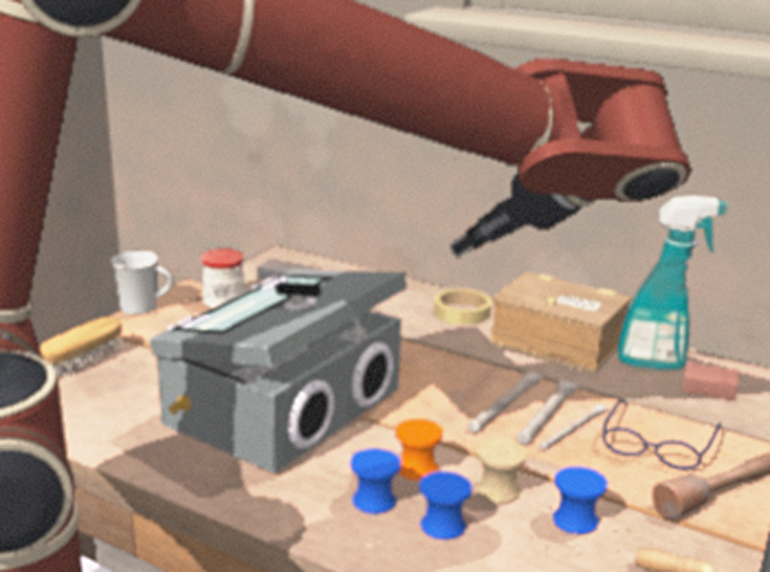

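apply_moves(commands=[{"linear": [0, 0, 0.0], "delta_rot": [0, 8, 0], "fingers": 255}, {"linear": [-0.01, 0, 0.02], "delta_rot": [0, 16, 0], "fingers": 255}, {"linear": [-0.02, 0, 0.05], "delta_rot": [0.2, 20.2, -0.2], "fingers": 255}, {"linear": [-0.039, 0, 0.08], "delta_rot": [0.2, 20.2, -0.2], "fingers": 255}, {"linear": [-0.039, 0, 0.1], "delta_rot": [0.2, 20.2, -0.2], "fingers": 255}, {"linear": [-0.039, 0, 0.1], "delta_rot": [0.2, 20.2, -0.2], "fingers": 255}, {"linear": [-0.039, 0, 0.1], "delta_rot": [0.2, 20.2, -0.2], "fingers": 255}, {"linear": [-0.039, 0, 0.1], "delta_rot": [0.2, 20.2, -0.2], "fingers": 255}])

```text
time: 8.55
tool_pos: [0.6304, -0.0846, 0.1697]
tool_rot: [-0.389, 0.595, 0.567, 0.416]
contact_force: [0.4, 0.2, 0.3]
gripper_width: 0.001
```

Run:
```python
from go import *
show()
print((cw([-.15,-.092,.165])-state()['tool_pos']).round(4))
delta(cw([-.11,-.092,.147]),front(20))
delta(cw([-.088,-.092,.136]),front(20))
crop("scene",220,90,370,240,5,"s7")
crop("top",205,100,355,250,5,"t7")
```

```text
t 8.55 p [ 0.6304 -0.0846  0.1697] x [0.012 0.351 0.936] y [ 0.998 -0.055  0.008] z [ 0.054  0.935 -0.351] 
q [-0.617  0.471  1.547  0.98   1.872 -0.652] F [0.4 0.2 0.3] g 0.001
[-0.0026  0.0001 -0.0047]
lin [-0.0072, -0.0026, 0.0453] rot [-0.01, 0.57, 0.5]
lin [-0.0098, -0.0027, 0.0698] rot [-0.01, 0.57, 0.5]
```

View pics/s7.png

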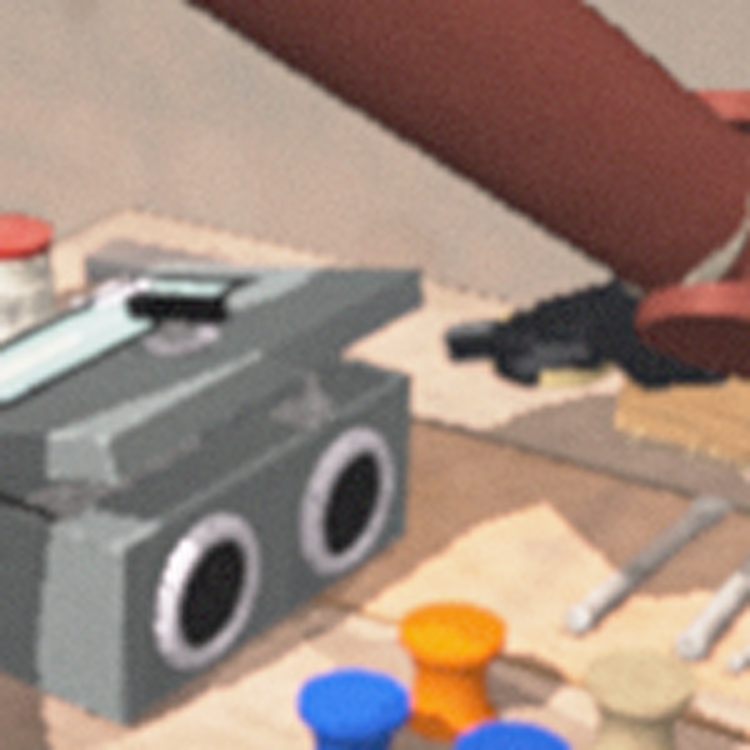

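View pics/t7.png

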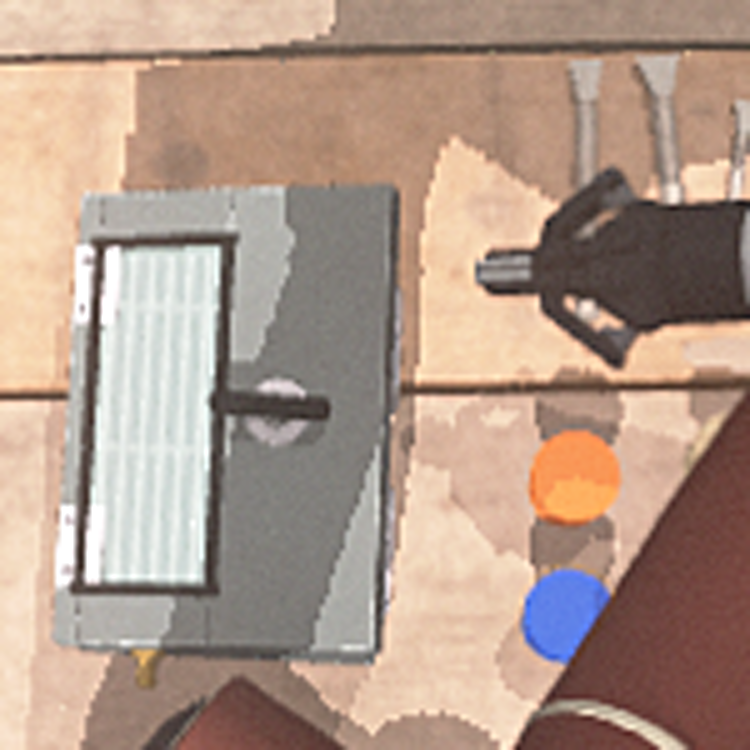

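Run:
```python
from go import *
p=state()['tool_pos']
print((proj("top",p)[0]-[205,100]+.4)*5,(proj("scene",p)[0]-[220,90]+.4)*5)
```

```text
[477.71903647 274.31014868] [449.01179038 344.1281873 ]
```

apply_moves(commands=[{"linear": [-0.003, -0.003, 0.015], "delta_rot": [0, 0.6, 0.5], "fingers": 255}, {"linear": [-0.005, -0.003, 0.03], "delta_rot": [0, 0.6, 0.5], "fingers": 255}, {"linear": [-0.0072, -0.003, 0.045], "delta_rot": [0, 0.6, 0.5], "fingers": 255}, {"linear": [-0.0085, -0.003, 0.058], "delta_rot": [0, 0.6, 0.5], "fingers": 255}, {"linear": [-0.0098, -0.003, 0.0698], "delta_rot": [0, 0.6, 0.5], "fingers": 255}, {"linear": [-0.0098, -0.003, 0.0698], "delta_rot": [0, 0.6, 0.5], "fingers": 255}, {"linear": [-0.0098, -0.003, 0.0698], "delta_rot": [0, 0.6, 0.5], "fingers": 255}, {"linear": [-0.0098, -0.003, 0.0698], "delta_rot": [0, 0.6, 0.5], "fingers": 255}])

```text
time: 9.45
tool_pos: [0.6302, -0.0223, 0.134]
tool_rot: [-0.395, 0.596, 0.561, 0.417]
contact_force: [-0.5, -1.1, 0.2]
gripper_width: 0.002
```

Run:
```python
from go import *
show()
print((cw([-.088,-.092,.136])-state()['tool_pos']).round(4))
crop("scene",240,130,320,200,9,"s8")
```

```text
t 9.45 p [ 0.6302 -0.0223  0.134 ] x [0.023 0.339 0.941] y [ 0.998 -0.058 -0.003] z [ 0.054  0.939 -0.339] 
q [-0.543  0.473  1.623  1.017  1.782 -0.669] F [-0.5 -1.1  0.2] g 0.002
[ 0.0011 -0.0004  0.002 ]
```

View pics/s8.png

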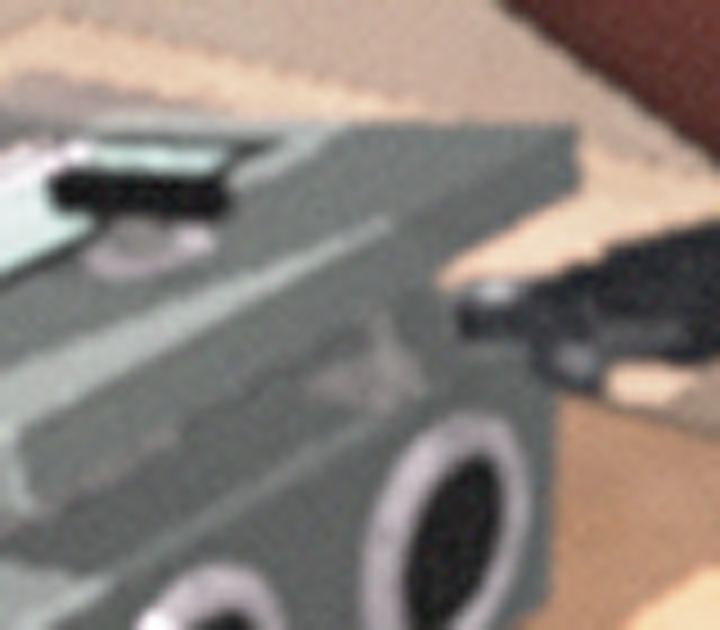

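apply_moves(commands=[{"linear": [0, -0.006, 0], "delta_rot": [0, 0, 0], "fingers": 255}, {"linear": [0, -0.012, 0], "delta_rot": [0, 0, 0], "fingers": 255}, {"linear": [0, -0.017, 0], "delta_rot": [0, 0, 0], "fingers": 255}, {"linear": [0, -0.021, 0], "delta_rot": [0, 0, 0], "fingers": 255}, {"linear": [0, -0.025, 0], "delta_rot": [0, 0, 0], "fingers": 255}, {"linear": [0, -0.028, 0], "delta_rot": [0, 0, 0], "fingers": 255}, {"linear": [0, -0.03, 0], "delta_rot": [0, 0, 0], "fingers": 255}, {"linear": [0, -0.03, 0], "delta_rot": [0, 0, 0], "fingers": 255}])

```text
time: 10.3
tool_pos: [0.5998, -0.0201, 0.1337]
tool_rot: [-0.396, 0.596, 0.561, 0.417]
contact_force: [1.0, -0.2, 0.5]
gripper_width: 0.001
```

Run:
```python
from go import *
show()
crop("scene",240,130,320,200,9,"s9")
```

```text
t 10.3 p [ 0.5998 -0.0201  0.1337] x [0.023 0.338 0.941] y [ 0.998 -0.058 -0.004] z [ 0.053  0.939 -0.339] 
q [-0.565  0.421  1.697  1.     1.787 -0.697] F [ 1.  -0.2  0.5] g 0.001
```

View pics/s9.png

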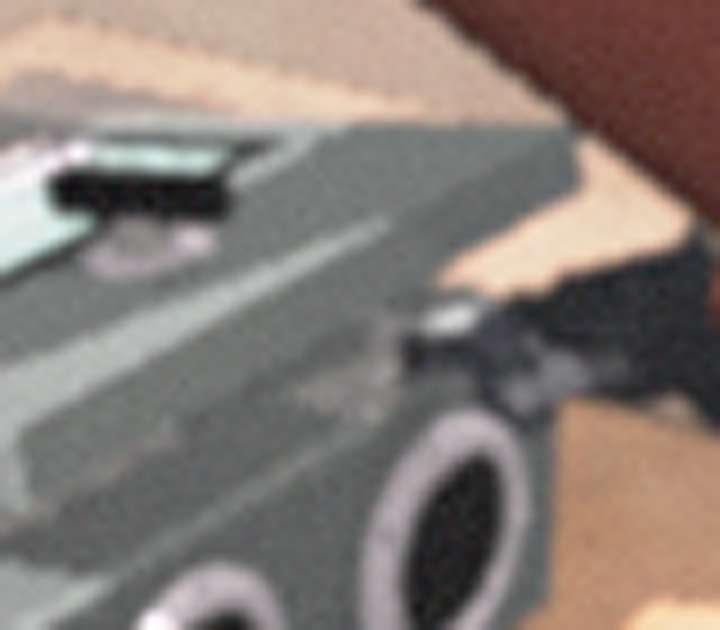

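apply_moves(commands=[{"linear": [0, -0.004, 0], "delta_rot": [0, 0, 0], "fingers": 255}, {"linear": [0, -0.008, 0], "delta_rot": [0, 0, 0], "fingers": 255}, {"linear": [0, -0.012, 0], "delta_rot": [0, 0, 0], "fingers": 255}, {"linear": [0, -0.015, 0], "delta_rot": [0, 0, 0], "fingers": 255}, {"linear": [0, -0.015, 0], "delta_rot": [0, 0, 0], "fingers": 255}, {"linear": [0, -0.015, 0], "delta_rot": [0, 0, 0], "fingers": 255}, {"linear": [0, -0.015, 0], "delta_rot": [0, 0, 0], "fingers": 255}, {"linear": [0, -0.015, 0], "delta_rot": [0, 0, 0], "fingers": 255}])

```text
time: 11.15
tool_pos: [0.5848, -0.0196, 0.1341]
tool_rot: [-0.396, 0.596, 0.561, 0.417]
contact_force: [-1.5, -5.7, 3.0]
gripper_width: -0.003
```

Run:
```python
from go import *
show()
crop("scene",240,130,320,200,9,"s10")
```

```text
t 11.15 p [ 0.5848 -0.0196  0.1341] x [0.023 0.338 0.941] y [ 0.998 -0.057 -0.004] z [ 0.053  0.939 -0.339] 
q [-0.576  0.395  1.731  0.991  1.791 -0.71 ] F [-1.5 -5.7  3. ] g -0.003
```

View pics/s10.png

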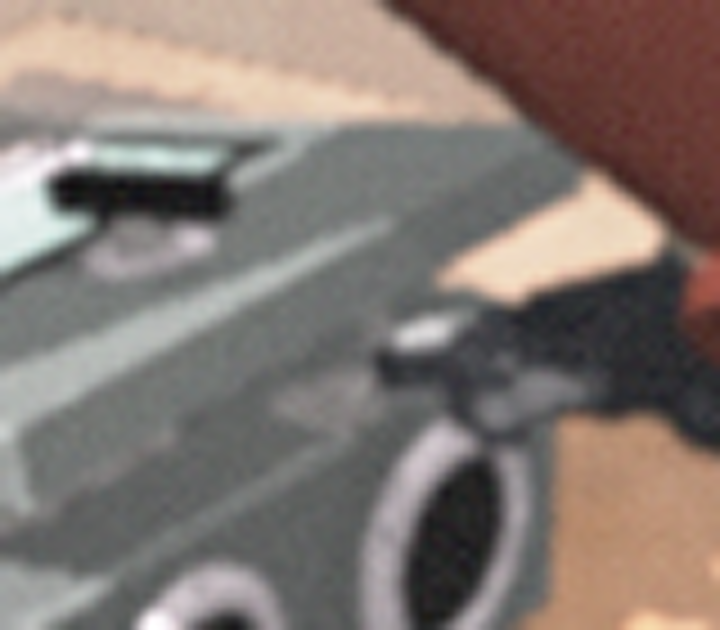

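apply_moves(commands=[{"linear": [0, -0.002, -0.001], "delta_rot": [0, 0, 0], "fingers": 255}, {"linear": [0, -0.004, -0.002], "delta_rot": [0, 0, 0], "fingers": 255}, {"linear": [0, -0.005, -0.002], "delta_rot": [0, 0, 0], "fingers": 255}, {"linear": [0, -0.006, -0.002], "delta_rot": [0, 0, 0], "fingers": 255}, {"linear": [0, -0.006, -0.002], "delta_rot": [0, 0, 0], "fingers": 255}, {"linear": [0, -0.006, -0.002], "delta_rot": [0, 0, 0], "fingers": 255}, {"linear": [0, -0.006, -0.002], "delta_rot": [0, 0, 0], "fingers": 255}, {"linear": [0, -0.006, -0.002], "delta_rot": [0, 0, 0], "fingers": 255}])

```text
time: 12.0
tool_pos: [0.5819, -0.0204, 0.1344]
tool_rot: [-0.392, 0.597, 0.56, 0.419]
contact_force: [13.7, 2.9, -3.5]
gripper_width: 0.003
```

Run:
```python
from go import *
show()
crop("scene",240,130,320,200,9,"s11")
```

```text
t 12.0 p [ 0.5819 -0.0204  0.1344] x [0.021 0.34  0.94 ] y [ 0.998 -0.064  0.001] z [ 0.061  0.938 -0.341] 
q [-0.582  0.385  1.743  0.991  1.787 -0.715] F [13.7  2.9 -3.5] g 0.003
```

View pics/s11.png

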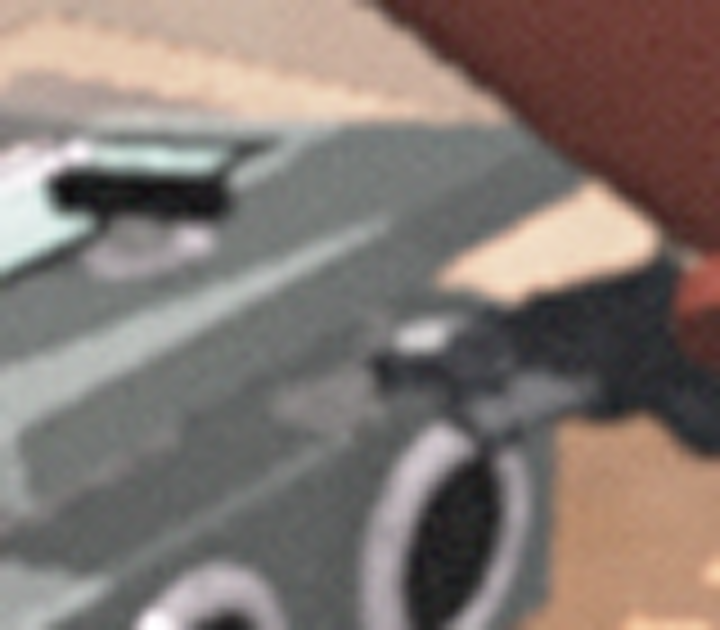

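```bash
cat >> go.py <<'E'
def wc(p):
    c,s=np.cos(CAB[2]),np.sin(CAB[2]);d=np.array(p[:2])-CAB[:2];return np.array([c*d[0]+s*d[1],-s*d[0]+c*d[1],p[2]])
E
python3 - <<'E'
from go import *
st=state();p0=st['tool_pos'];r0=q2R(st['tool_rot'])
print(wc(p0))
for X in ([-.17,-.045,.165],[-.17,.05,.165],[-.13,.05,.1589],[-.078,.05,.140]): delta(cw(X),front(20))
E
```

```text
[-0.08861668 -0.04254918  0.13439106]
lin [0.0011, 0.003, -0.0869] rot [0.37, -0.09, -0.07]
lin [0.001, -0.092, -0.0875] rot [0.37, -0.09, -0.07]
lin [0.0088, -0.0923, -0.0478] rot [0.37, -0.09, -0.07]
lin [0.0088, -0.0926, 0.0075] rot [0.37, -0.09, -0.07]
```

apply_moves(commands=[{"linear": [0, 0.006, -0.005], "delta_rot": [0, 0, 0], "fingers": 255}, {"linear": [0.001, 0.006, -0.045], "delta_rot": [0.4, 0, 0], "fingers": 255}, {"linear": [0.001, 0.006, -0.087], "delta_rot": [0.4, 0, 0], "fingers": 255}, {"linear": [0.001, -0.04, -0.087], "delta_rot": [0.4, 0, 0], "fingers": 255}, {"linear": [0.003, -0.085, -0.075], "delta_rot": [0.4, 0, 0], "fingers": 255}, {"linear": [0.006, -0.09, -0.055], "delta_rot": [0.4, 0, 0], "fingers": 255}, {"linear": [0.009, -0.09, -0.048], "delta_rot": [0.4, 0, 0], "fingers": 255}, {"linear": [0.009, -0.09, -0.048], "delta_rot": [0.4, 0, 0], "fingers": 255}])

```text
time: 12.85
tool_pos: [0.4864, -0.0566, 0.1596]
tool_rot: [-0.399, 0.594, 0.562, 0.415]
contact_force: [-0.9, 0.9, -0.0]
gripper_width: -0.003
```

Run:
```python
from go import *
show();print(wc(state()['tool_pos']))
delta(cw([-.078,.05,.140]),front(20))
crop("scene",200,110,340,230,5.6,"s12")
```

```text
t 12.85 p [ 0.4864 -0.0566  0.1596] x [0.023 0.338 0.941] y [ 0.999 -0.05  -0.007] z [ 0.044  0.94  -0.338] 
q [-0.723  0.227  1.892  0.889  1.903 -0.781] F [-0.9  0.9 -0. ] g -0.003
[-0.13026702  0.05076189  0.15956544]
lin [-0.0007, 0.0013, 0.0558] rot [-0.58, -0.22, -0.22]
```

View pics/s12.png

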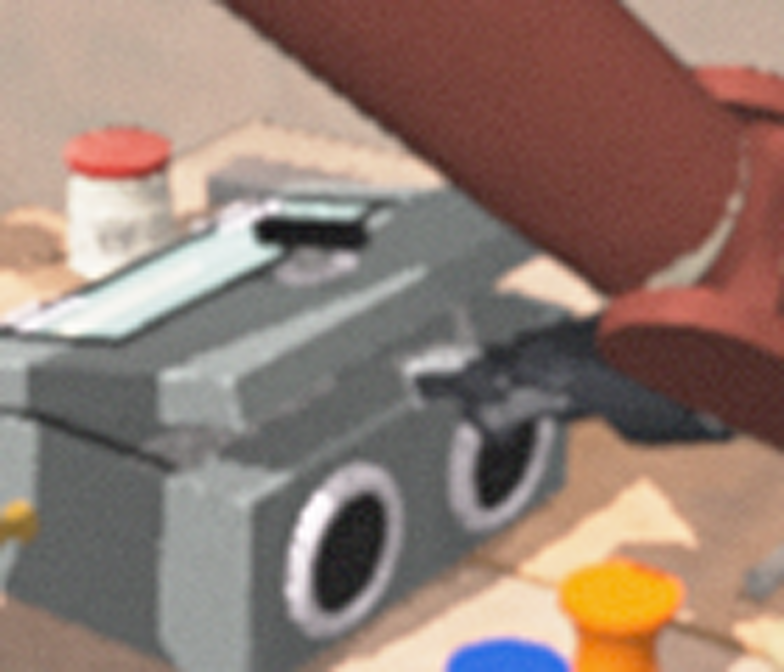

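apply_moves(commands=[{"linear": [0, 0.001, 0.015], "delta_rot": [-0.6, -0.2, -0.2], "fingers": 255}, {"linear": [0, 0.001, 0.03], "delta_rot": [-0.6, -0.2, -0.2], "fingers": 255}, {"linear": [0, 0.001, 0.045], "delta_rot": [-0.6, -0.2, -0.2], "fingers": 255}, {"linear": [0, 0.001, 0.056], "delta_rot": [-0.6, -0.2, -0.2], "fingers": 255}, {"linear": [0, 0.001, 0.056], "delta_rot": [-0.6, -0.2, -0.2], "fingers": 255}, {"linear": [0, 0.001, 0.056], "delta_rot": [-0.6, -0.2, -0.2], "fingers": 255}, {"linear": [0.003, 0.001, 0.056], "delta_rot": [-0.6, -0.2, -0.2], "fingers": 255}, {"linear": [0.006, 0.001, 0.056], "delta_rot": [-0.6, -0.2, -0.2], "fingers": 255}])

```text
time: 13.7
tool_pos: [0.4904, -0.0037, 0.1455]
tool_rot: [-0.392, 0.597, 0.562, 0.417]
contact_force: [0.1, -4.6, -5.0]
gripper_width: 0.007
```

```bash
cat > lift.py <<'E'
from go import *
def U(th,p,L=.030,r=.180):
    p=np.radians(p);e1=np.array([-np.cos(th),np.sin(th)]);nd=np.array([-np.sin(th),-np.cos(th)]) # u dir, downward normal
    h=np.array([.103,.12])
    E=h+e1*.2055+nd*.006
    d=np.array([np.cos(p),-np.sin(p)])
    u=E+L*d
    dep=(u-h)@nd; ur=(u-h)@e1   # underside at n=-.016
    if dep<-.016: u=h+e1*max(min(ur,r),.17)+nd*(-.016)
    up=np.array([np.sin(p),np.cos(p)])
    return u-up*.011
def T(th,p,y=.05): a=U(th,p);return cw([a[0],y,a[1]])
if __name__=="__main__":
    show();p0=state()['tool_pos'];print(wc(p0).round(4))
    for th in np.arange(.25,1.75,.15): print(round(th,2),U(th,20).round(4))
    for th in sys.argv[1:]: print(th,end=' ');delta(T(float(th),20),front(20))
E
python3 lift.py .3 .36 .42 .48 .54 .6 .66 .72
```

```text
t 13.7 p [ 0.4904 -0.0037  0.1455] x [0.021 0.345 0.939] y [ 0.998 -0.061 -0.   ] z [ 0.057  0.937 -0.345] 
q [-0.647  0.192  1.96   0.938  1.818 -0.769] F [ 0.1 -4.6 -5. ] g 0.007
[-0.0772  0.0498  0.1455]
0.25 [-0.0732  0.1444]
0.4 [-0.0642  0.1739]
0.55 [-0.0509  0.2017]
0.7 [-0.0336  0.2272]
0.85 [-0.0127  0.2498]
1.0 [0.0113 0.2691]
1.15 [0.038  0.2845]
1.3 [0.0665 0.2874]
1.45 [0.0934 0.2903]
1.6 [0.1205 0.2891]
.3 lin [0.0106, -0.0003, 0.0031] rot [0.17, 0.19, -0.09]
.36 lin [0.023, -0.0003, 0.0025] rot [0.17, 0.19, -0.09]
.42 lin [0.0353, -0.0003, 0.0026] rot [0.17, 0.19, -0.09]
.48 lin [0.0476, -0.0003, 0.0034] rot [0.17, 0.19, -0.09]
.54 lin [0.0598, -0.0003, 0.005] rot [0.17, 0.19, -0.09]
.6 lin [0.072, -0.0004, 0.0073] rot [0.17, 0.19, -0.09]
.66 lin [0.0839, -0.0004, 0.0103] rot [0.17, 0.19, -0.09]
.72 lin [0.0957, -0.0004, 0.0141] rot [0.17, 0.19, -0.09]
```

apply_moves(commands=[{"linear": [0.006, 0, 0.001], "delta_rot": [0, 0, 0], "fingers": 255}, {"linear": [0.012, 0, 0.002], "delta_rot": [0, 0, 0], "fingers": 255}, {"linear": [0.018, 0, 0.0025], "delta_rot": [0, 0, 0], "fingers": 255}, {"linear": [0.024, 0, 0.0025], "delta_rot": [0, 0, 0], "fingers": 255}, {"linear": [0.03, 0, 0.0025], "delta_rot": [0, 0, 0], "fingers": 255}, {"linear": [0.036, 0, 0.0025], "delta_rot": [0, 0, 0], "fingers": 255}, {"linear": [0.042, 0, 0.003], "delta_rot": [0, 0, 0], "fingers": 255}, {"linear": [0.048, 0, 0.0034], "delta_rot": [0, 0, 0], "fingers": 255}])

```text
time: 14.5
tool_pos: [0.4918, 0.0156, 0.1902]
tool_rot: [-0.392, 0.597, 0.562, 0.417]
contact_force: [-0.2, -5.0, -4.1]
gripper_width: 0.0
```

```bash
python3 lift.py .54 .6 .66 .72 .78 .84 .9 .96
```

```text
t 14.5 p [0.4918 0.0156 0.1902] x [0.021 0.344 0.939] y [ 0.998 -0.062  0.001] z [ 0.058  0.937 -0.345] 
q [-0.617  0.096  1.974  0.976  1.844 -0.685] F [-0.2 -5.  -4.1] g 0.0
[-0.0578  0.0495  0.1902]
0.25 [-0.0732  0.1444]
0.4 [-0.0642  0.1739]
0.55 [-0.0509  0.2017]
0.7 [-0.0336  0.2272]
0.85 [-0.0127  0.2498]
1.0 [0.0113 0.2691]
1.15 [0.038  0.2845]
1.3 [0.0665 0.2874]
1.45 [0.0934 0.2903]
1.6 [0.1205 0.2891]
.54 lin [0.0112, -0.0005, 0.0022] rot [0.22, 0.15, -0.05]
.6 lin [0.0233, -0.0005, 0.0045] rot [0.22, 0.15, -0.05]
.66 lin [0.0352, -0.0005, 0.0076] rot [0.22, 0.15, -0.05]
.72 lin [0.047, -0.0006, 0.0113] rot [0.22, 0.15, -0.05]
.78 lin [0.0585, -0.0006, 0.0158] rot [0.22, 0.15, -0.05]
.84 lin [0.0697, -0.0006, 0.0209] rot [0.22, 0.15, -0.05]
.9 lin [0.0806, -0.0007, 0.0267] rot [0.22, 0.15, -0.05]
.96 lin [0.0911, -0.0007, 0.0331] rot [0.22, 0.15, -0.05]
```

Lid is past the catch with low force. Continue.

apply_moves(commands=[{"linear": [0.011, 0, 0.002], "delta_rot": [0, 0, 0], "fingers": 255}, {"linear": [0.023, 0, 0.0045], "delta_rot": [0, 0, 0], "fingers": 255}, {"linear": [0.035, 0, 0.0075], "delta_rot": [0, 0, 0], "fingers": 255}, {"linear": [0.047, 0, 0.0115], "delta_rot": [0, 0, 0], "fingers": 255}, {"linear": [0.0585, 0, 0.016], "delta_rot": [0, 0, 0], "fingers": 255}, {"linear": [0.07, 0, 0.021], "delta_rot": [0, 0, 0], "fingers": 255}, {"linear": [0.0805, 0, 0.027], "delta_rot": [0, 0, 0], "fingers": 255}, {"linear": [0.091, 0, 0.033], "delta_rot": [0, 0, 0], "fingers": 255}])

```text
time: 15.3
tool_pos: [0.4952, 0.0794, 0.2649]
tool_rot: [-0.393, 0.596, 0.562, 0.418]
contact_force: [1.6, -2.5, -3.2]
gripper_width: 0.001
```

```bash
python3 lift.py 1.02 1.09 1.16 1.23 1.30 1.37 1.44 1.5 1.6 1.7|grep -v '^[01]\.[0-9]* \['
python3 -c "
from go import *
crop('scene',180,90,340,230,5,'s13')"
```

```text
t 15.3 p [0.4952 0.0794 0.2649] x [0.02  0.342 0.94 ] y [ 0.998 -0.06   0.   ] z [ 0.056  0.938 -0.342] 
q [-0.509 -0.071  1.999  1.07   1.836 -0.506] F [ 1.6 -2.5 -3.2] g 0.001
[0.0061 0.0498 0.2649]
1.02 lin [0.0091, -0.0002, 0.0059] rot [0.13, 0.02, -0.03]
1.09 lin [0.0203, -0.0002, 0.0149] rot [0.13, 0.02, -0.03]
1.16 lin [0.0308, -0.0003, 0.0247] rot [0.13, 0.02, -0.03]
1.23 lin [0.035, -0.0003, 0.0384] rot [0.13, 0.02, -0.03]
1.30 lin [0.0418, -0.0003, 0.0491] rot [0.13, 0.02, -0.03]
1.37 lin [0.0478, -0.0003, 0.0602] rot [0.13, 0.02, -0.03]
1.44 lin [0.0531, -0.0004, 0.0717] rot [0.13, 0.02, -0.03]
1.5 lin [0.0569, -0.0004, 0.0818] rot [0.13, 0.02, -0.03]
1.6 lin [0.0619, -0.0004, 0.0992] rot [0.13, 0.02, -0.03]
1.7 lin [0.0652, -0.0005, 0.117] rot [0.13, 0.02, -0.03]
```

View pics/s13.png

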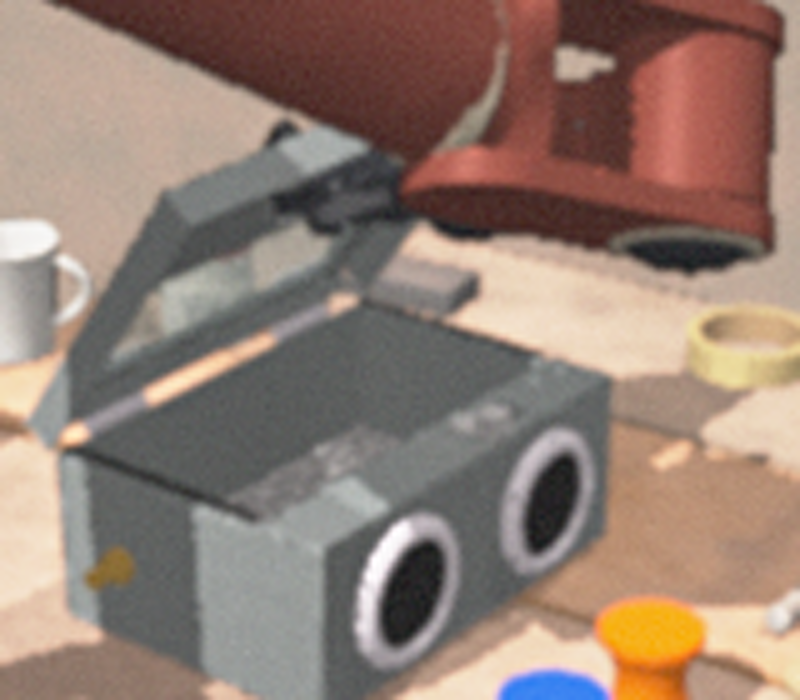

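apply_moves(commands=[{"linear": [0.009, 0, 0.006], "delta_rot": [0, 0, 0], "fingers": 255}, {"linear": [0.02, 0, 0.015], "delta_rot": [0, 0, 0], "fingers": 255}, {"linear": [0.031, 0, 0.025], "delta_rot": [0, 0, 0], "fingers": 255}, {"linear": [0.036, 0, 0.038], "delta_rot": [0, 0, 0], "fingers": 255}, {"linear": [0.042, 0, 0.049], "delta_rot": [0, 0, 0], "fingers": 255}, {"linear": [0.048, 0, 0.06], "delta_rot": [0, 0, 0], "fingers": 255}, {"linear": [0.053, 0, 0.072], "delta_rot": [0, 0, 0], "fingers": 255}, {"linear": [0.057, 0, 0.082], "delta_rot": [0, 0, 0], "fingers": 255}])

```text
time: 16.15
tool_pos: [0.5011, 0.1762, 0.2903]
tool_rot: [-0.393, 0.596, 0.562, 0.418]
contact_force: [1.4, -3.7, 1.9]
gripper_width: -0.001
```

```bash
python3 lift.py 1.5 1.55 1.6 1.65 1.7 1.73 1.76|grep -v '^[01]\.[0-9]* \['
python3 -c "
from go import *
crop('scene',180,90,340,230,5,'s14')"
```

```text
t 16.15 p [0.5011 0.1762 0.2903] x [0.019 0.341 0.94 ] y [ 0.998 -0.06   0.001] z [ 0.056  0.938 -0.342] 
q [-0.326 -0.156  2.03   1.155  1.705 -0.38 ] F [ 1.4 -3.7  1.9] g -0.001
[0.1031 0.0495 0.2903]
1.5 lin [-0.0002, -0.0005, -0.0006] rot [0.12, -0.02, 0.02]
1.55 lin [0.0026, -0.0005, 0.008] rot [0.12, -0.02, 0.02]
1.6 lin [0.0049, -0.0005, 0.0168] rot [0.12, -0.02, 0.02]
1.65 lin [0.0067, -0.0005, 0.0256] rot [0.12, -0.02, 0.02]
1.7 lin [0.0081, -0.0005, 0.0345] rot [0.12, -0.02, 0.02]
1.73 lin [0.0087, -0.0005, 0.0399] rot [0.12, -0.02, 0.02]
1.76 lin [0.0092, -0.0006, 0.0453] rot [0.12, -0.02, 0.02]
```

View pics/s14.png

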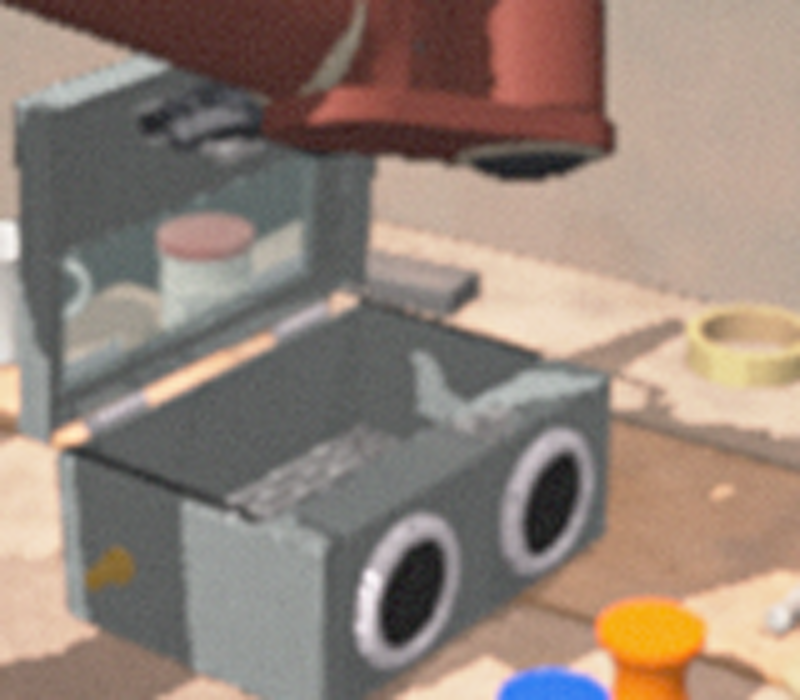

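apply_moves(commands=[{"linear": [0.003, 0, 0.008], "delta_rot": [0, 0, 0], "fingers": 255}, {"linear": [0.005, 0, 0.017], "delta_rot": [0, 0, 0], "fingers": 255}, {"linear": [0.007, 0, 0.026], "delta_rot": [0, 0, 0], "fingers": 255}, {"linear": [0.008, 0, 0.0345], "delta_rot": [0, 0, 0], "fingers": 255}, {"linear": [0.009, 0, 0.04], "delta_rot": [0, 0, 0], "fingers": 255}, {"linear": [0.009, 0, 0.043], "delta_rot": [0, 0, 0], "fingers": 255}, {"linear": [0.009, 0, 0.045], "delta_rot": [0, 0, 0], "fingers": 255}, {"linear": [0.009, 0, 0.045], "delta_rot": [0, 0, 0], "fingers": 255}])

```text
time: 17.0
tool_pos: [0.5036, 0.2204, 0.2824]
tool_rot: [-0.393, 0.597, 0.562, 0.417]
contact_force: [0.0, -0.1, 0.3]
gripper_width: 0.002
```

```bash
python3 lift.py 1.76|grep -v '^[01]\.[0-9]* \['
```

```text
t 17.0 p [0.5036 0.2204 0.2824] x [0.021 0.342 0.939] y [ 0.998 -0.06  -0.   ] z [ 0.056  0.938 -0.343] 
q [-0.237 -0.155  2.042  1.183  1.621 -0.358] F [ 0.  -0.1  0.3] g 0.002
[0.1473 0.0496 0.2824]
1.76 lin [0.0014, -0.0004, 0.0011] rot [0.11, 0.05, -0.05]
```

apply_moves(commands=[{"linear": [0.0, 0, 0.003], "delta_rot": [0, 0, 0], "fingers": 255}, {"linear": [0.001, 0, 0.005], "delta_rot": [0, 0, 0], "fingers": 255}, {"linear": [0.001, 0, 0.007], "delta_rot": [0, 0, 0], "fingers": 255}, {"linear": [0.001, 0, 0.008], "delta_rot": [0, 0, 0], "fingers": 255}, {"linear": [0.001, 0, 0.008], "delta_rot": [0, 0, 0], "fingers": 255}, {"linear": [0.001, 0, -0.03], "delta_rot": [0, 0, 0], "fingers": 255}, {"linear": [0.001, 0, -0.07], "delta_rot": [0, 0, 0], "fingers": 200}, {"linear": [0.001, 0, -0.11], "delta_rot": [0, 0, 0], "fingers": 100}])

```text
time: 17.8
tool_pos: [0.4971, 0.1163, 0.3215]
tool_rot: [-0.393, 0.597, 0.562, 0.417]
contact_force: [1.0, -0.5, -0.2]
gripper_width: 0.328
```

Run:
```python
from go import *
show()
a=eyes.grab_frame("scene");b=eyes.grab_frame("top")
crop('scene',180,60,400,270,3.6,'s15',a)
crop("top",190,110,390,250,4,"t15",b)
```

```text
t 17.8 p [0.4971 0.1163 0.3215] x [0.021 0.342 0.939] y [ 0.998 -0.06  -0.   ] z [ 0.056  0.938 -0.343] 
q [-0.442 -0.167  1.983  1.124  1.83  -0.373] F [ 1.  -0.5 -0.2] g 0.328
```

View pics/s15.png

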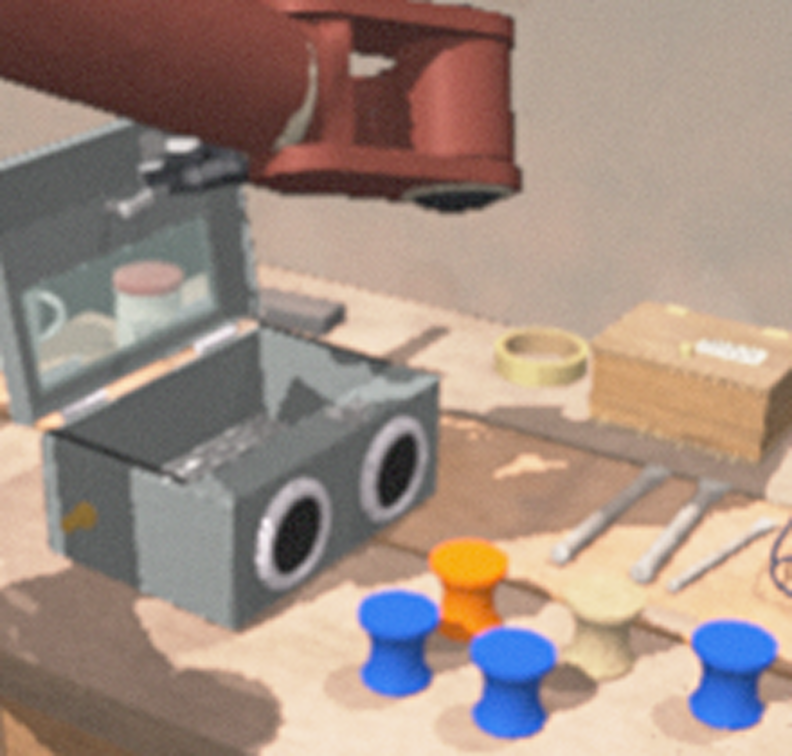

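View pics/t15.png

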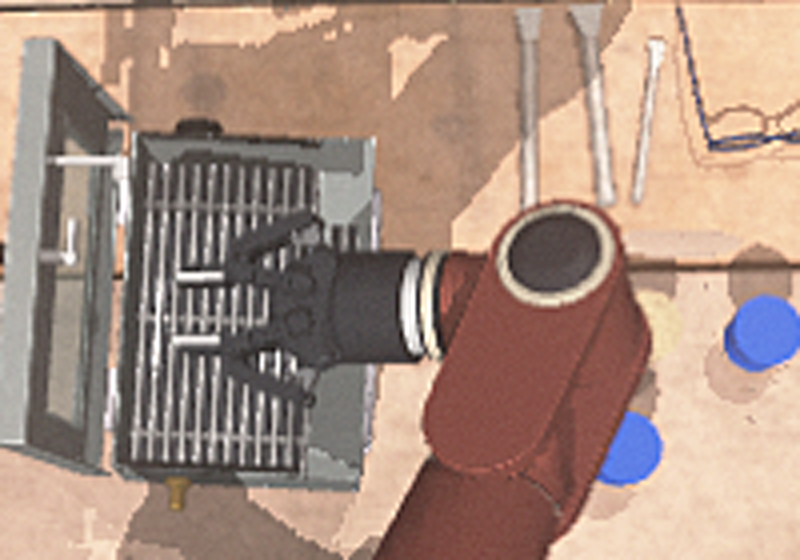

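Run:
```python
from go import *
delta([.531,-.258,.16],Rt([0,0,-1],ang(40)))
```

```text
lin [-0.2805, 0.0553, -0.2905] rot [26.78, -66.21, -37.93]
```

apply_moves(commands=[{"linear": [-0.2805, 0.0555, -0.2905], "delta_rot": [26.8, -66.2, -37.9], "fingers": 0}, {"linear": [-0.2805, 0.0555, -0.2905], "delta_rot": [26.8, -66.2, -37.9], "fingers": 0}, {"linear": [-0.2805, 0.0555, -0.2905], "delta_rot": [26.8, -66.2, -37.9], "fingers": 0}, {"linear": [-0.2805, 0.0555, -0.2905], "delta_rot": [26.8, -66.2, -37.9], "fingers": 0}, {"linear": [-0.2805, 0.0555, -0.2905], "delta_rot": [26.8, -66.2, -37.9], "fingers": 0}, {"linear": [-0.2805, 0.0555, -0.2905], "delta_rot": [26.8, -66.2, -37.9], "fingers": 0}, {"linear": [-0.2805, 0.0555, -0.2905], "delta_rot": [26.8, -66.2, -37.9], "fingers": 0}, {"linear": [-0.2805, 0.0555, -0.2905], "delta_rot": [26.8, -66.2, -37.9], "fingers": 0}])

```text
time: 18.7
tool_pos: [0.5311, -0.2488, 0.1597]
tool_rot: [-0.064, 0.461, 0.883, 0.066]
contact_force: [0.1, 0.2, 0.2]
gripper_width: 0.996
```

Run:
```python
from go import *
show()
delta([.531,-.258,.16],Rt([0,0,-1],ang(40)))
```

```text
t 18.7 p [ 0.5311 -0.2488  0.1597] x [-0.567  0.806  0.173] y [0.822 0.566 0.057] z [-0.052  0.175 -0.983] 
q [-0.619  0.101  1.691  0.113  1.494 -1.244] F [0.1 0.2 0.2] g 0.996
lin [-0.0073, -0.0053, -0.0019] rot [3.74, -9.82, -5.16]
```

apply_moves(commands=[{"linear": [-0.007, -0.005, -0.002], "delta_rot": [3.7, -9.8, -5.2], "fingers": 0}, {"linear": [-0.007, -0.005, -0.002], "delta_rot": [3.7, -9.8, -5.2], "fingers": 0}, {"linear": [-0.007, -0.005, -0.002], "delta_rot": [3.7, -9.8, -5.2], "fingers": 0}, {"linear": [-0.007, -0.005, -0.002], "delta_rot": [3.7, -9.8, -5.2], "fingers": 0}, {"linear": [-0.007, -0.005, -0.002], "delta_rot": [3.7, -9.8, -5.2], "fingers": 0}, {"linear": [-0.007, -0.005, -0.002], "delta_rot": [3.7, -9.8, -5.2], "fingers": 0}, {"linear": [-0.007, -0.005, -0.002], "delta_rot": [3.7, -9.8, -5.2], "fingers": 0}, {"linear": [-0.007, -0.005, -0.002], "delta_rot": [3.7, -9.8, -5.2], "fingers": 0}])

```text
time: 19.5
tool_pos: [0.5302, -0.2563, 0.1608]
tool_rot: [-0.002, 0.424, 0.905, 0.003]
contact_force: [0.4, -0.5, 1.1]
gripper_width: 0.996
```

Run:
```python
from go import *
show()
delta([.531,-.258,.09],Rt([0,0,-1],ang(40)))
delta([.531,-.258,.018],Rt([0,0,-1],ang(40)))
a=eyes.grab_frame("scene");b=eyes.grab_frame("top")
crop('scene',250,120,430,280,4,'s16',a)
crop("top",280,110,430,250,4,"t16",b)
```

```text
t 19.5 p [ 0.5302 -0.2563  0.1608] x [-0.64   0.769  0.006] y [0.769 0.64  0.003] z [-0.002  0.006 -1.   ] 
q [-0.579  0.024  1.763  0.005  1.36  -1.274] F [ 0.4 -0.5  1.1] g 0.996
lin [-0.0023, -0.0007, 0.0708] rot [0.16, -0.35, -0.23]
lin [-0.0027, -0.0009, 0.1428] rot [0.16, -0.35, -0.23]
```

View pics/s16.png

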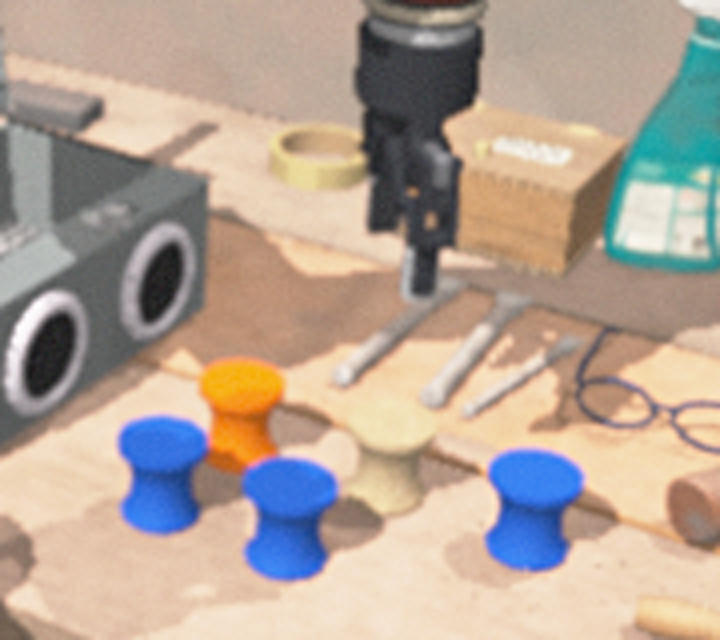

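View pics/t16.png

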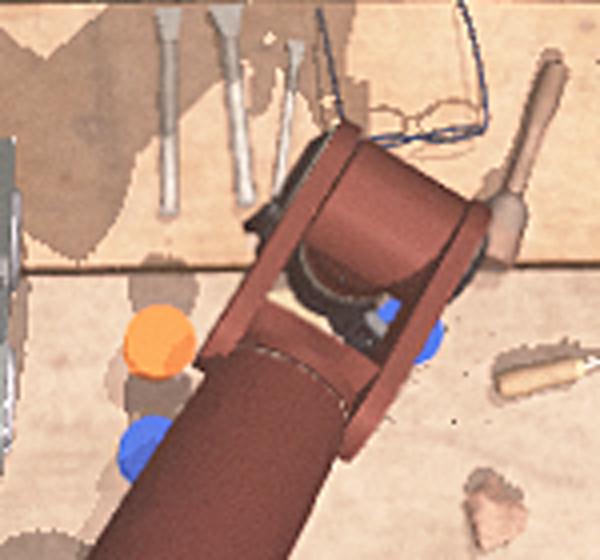

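apply_moves(commands=[{"linear": [-0.002, -0.001, 0.03], "delta_rot": [0.2, -0.3, -0.2], "fingers": 0}, {"linear": [-0.002, -0.001, 0.06], "delta_rot": [0.2, -0.3, -0.2], "fingers": 0}, {"linear": [-0.0025, -0.001, 0.085], "delta_rot": [0.2, -0.3, -0.2], "fingers": 0}, {"linear": [-0.0025, -0.001, 0.105], "delta_rot": [0.2, -0.3, -0.2], "fingers": 0}, {"linear": [-0.0025, -0.001, 0.12], "delta_rot": [0.2, -0.3, -0.2], "fingers": 0}, {"linear": [-0.0025, -0.001, 0.133], "delta_rot": [0.2, -0.3, -0.2], "fingers": 0}, {"linear": [-0.0025, -0.001, 0.143], "delta_rot": [0.2, -0.3, -0.2], "fingers": 0}, {"linear": [-0.0025, -0.001, 0.143], "delta_rot": [0.2, -0.3, -0.2], "fingers": 0}])

```text
time: 20.4
tool_pos: [0.5301, -0.2573, 0.0166]
tool_rot: [-0.001, 0.423, 0.906, -0.0]
contact_force: [0.2, -0.2, -0.3]
gripper_width: 1.001
```

Run:
```python
from go import *
show()
crop('scene',290,160,410,270,6,'s17')
```

```text
t 20.4 p [ 0.5301 -0.2573  0.0166] x [-0.643  0.766  0.003] y [ 0.766  0.643 -0.001] z [-0.003  0.001 -1.   ] 
q [-0.578  0.198  1.84  -0.     1.107 -1.276] F [ 0.2 -0.2 -0.3] g 1.001
```

View pics/s17.png

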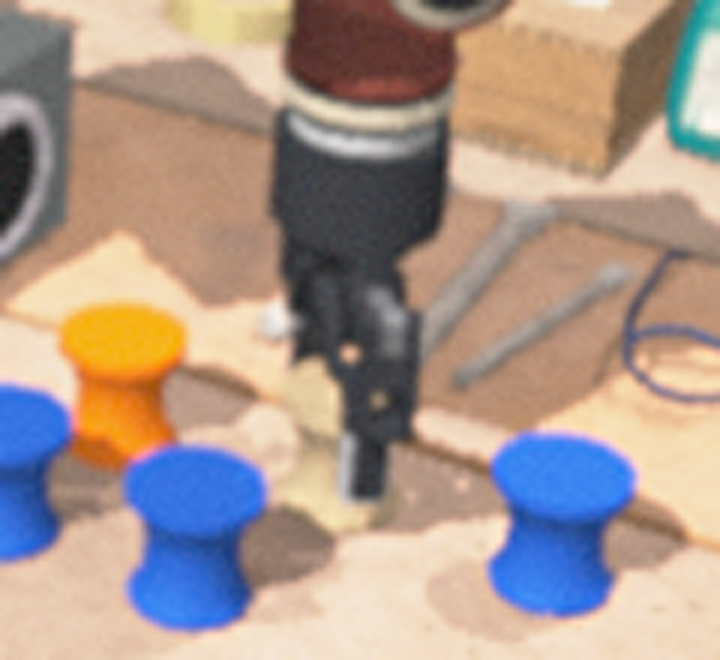

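apply_moves(commands=[{"linear": [0, 0, 0], "delta_rot": [0, 0, 0], "fingers": 60}, {"linear": [0, 0, 0], "delta_rot": [0, 0, 0], "fingers": 120}, {"linear": [0, 0, 0], "delta_rot": [0, 0, 0], "fingers": 255}, {"linear": [0, 0, 0], "delta_rot": [0, 0, 0], "fingers": 255}, {"linear": [0, 0, 0], "delta_rot": [0, 0, 0], "fingers": 255}, {"linear": [0, 0, 0], "delta_rot": [0, 0, 0], "fingers": 255}, {"linear": [0, 0, -0.006], "delta_rot": [0, 0, 0], "fingers": 255}, {"linear": [0, 0, -0.01], "delta_rot": [0, 0, 0], "fingers": 255}])

```text
time: 21.25
tool_pos: [0.5303, -0.2573, 0.0276]
tool_rot: [-0.001, 0.423, 0.906, -0.0]
contact_force: [0.3, 0.5, -2.5]
gripper_width: 0.655
```

Run:
```python
from go import *
show()
crop('scene',290,160,410,270,6,'s18')
```

```text
t 21.25 p [ 0.5303 -0.2573  0.0276] x [-0.643  0.766  0.002] y [ 0.766  0.643 -0.001] z [-0.002  0.001 -1.   ] 
q [-5.780e-01  1.810e-01  1.837e+00 -1.000e-03  1.125e+00 -1.276e+00] F [ 0.3  0.5 -2.5] g 0.655
```

View pics/s18.png

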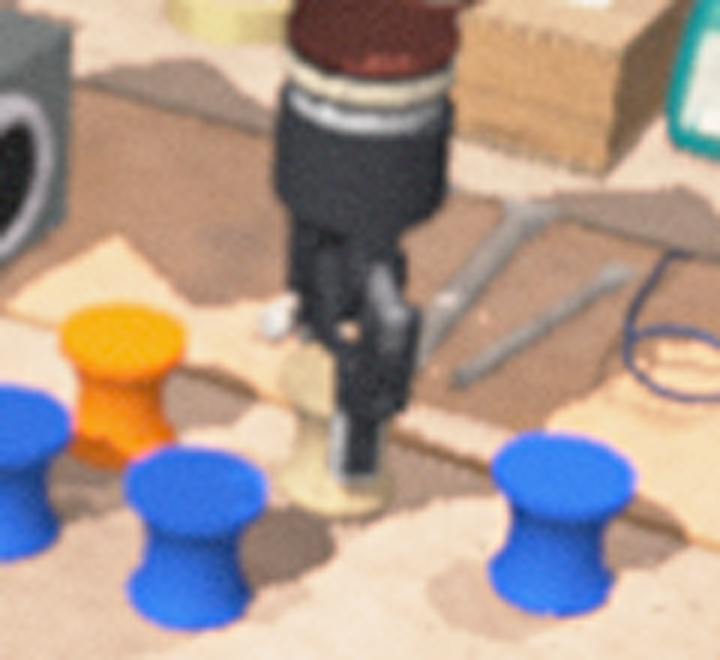

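apply_moves(commands=[{"linear": [0, 0, -0.015], "delta_rot": [0, 0, 0], "fingers": 255}, {"linear": [0, 0, -0.035], "delta_rot": [0, 0, 0], "fingers": 255}, {"linear": [0, 0, -0.06], "delta_rot": [0, 0, 0], "fingers": 255}, {"linear": [0, 0, -0.085], "delta_rot": [0, 0, 0], "fingers": 255}, {"linear": [0, 0, -0.11], "delta_rot": [0, 0, 0], "fingers": 255}, {"linear": [0, 0, -0.135], "delta_rot": [0, 0, 0], "fingers": 255}, {"linear": [0, 0, -0.155], "delta_rot": [0, 0, 0], "fingers": 255}, {"linear": [0, 0, -0.165], "delta_rot": [0, 0, 0], "fingers": 255}])

```text
time: 22.1
tool_pos: [0.5318, -0.2582, 0.1962]
tool_rot: [0.002, 0.423, 0.906, -0.0]
contact_force: [0.6, 0.2, -2.0]
gripper_width: 0.656
```

Run:
```python
from go import *
show()
X=cw([.005,.055,.195]);print(X)
delta(X,Rt([0,0,-1],cd([0,-1,0])))
crop('scene',250,100,410,240,5,'s19')
```

```text
t 22.1 p [ 0.5318 -0.2582  0.1962] x [-0.643  0.766 -0.003] y [0.766 0.643 0.001] z [ 0.003 -0.002 -1.   ] 
q [-0.578 -0.005  1.731 -0.     1.412 -1.276] F [ 0.6  0.2 -2. ] g 0.656
[0.48998066 0.07866868 0.195     ]
lin [0.285, 0.1845, 0.0003] rot [0.1, 0.17, 43.3]
```

View pics/s19.png

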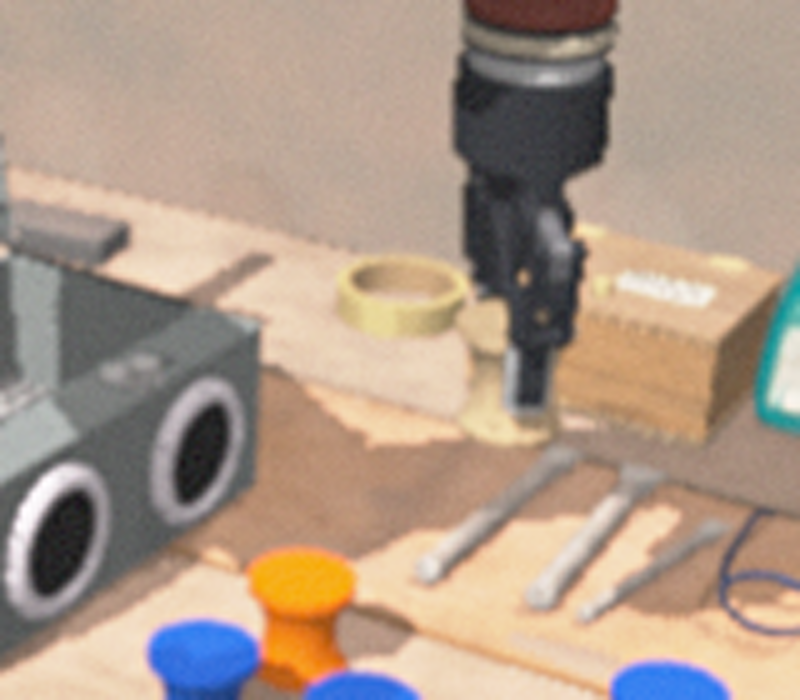

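apply_moves(commands=[{"linear": [0.01, 0.006, 0], "delta_rot": [0, 0, 2], "fingers": 255}, {"linear": [0.03, 0.02, 0], "delta_rot": [0, 0, 5], "fingers": 255}, {"linear": [0.06, 0.039, 0], "delta_rot": [0, 0, 9], "fingers": 255}, {"linear": [0.09, 0.058, 0], "delta_rot": [0, 0, 14], "fingers": 255}, {"linear": [0.12, 0.078, 0], "delta_rot": [0, 0, 19], "fingers": 255}, {"linear": [0.15, 0.097, 0], "delta_rot": [0, 0, 24], "fingers": 255}, {"linear": [0.175, 0.113, 0], "delta_rot": [0, 0, 29], "fingers": 255}, {"linear": [0.195, 0.126, 0], "delta_rot": [0, 0, 33], "fingers": 255}])

```text
time: 22.95
tool_pos: [0.501, -0.0255, 0.1917]
tool_rot: [-0.001, 0.664, 0.748, -0.001]
contact_force: [1.2, 1.0, -2.7]
gripper_width: 0.66
```

Run:
```python
from go import *
show()
X=cw([.005,.055,.195]);print(X)
delta(X,Rt([0,0,-1],cd([0,-1,0])))
```

```text
t 22.95 p [ 0.501  -0.0255  0.1917] x [-0.119  0.993  0.001] y [ 0.993  0.119 -0.003] z [-0.003  0.001 -1.   ] 
q [-0.199 -0.219  1.935  0.     1.428 -0.319] F [ 1.2  1.  -2.7] g 0.66
[0.48998066 0.07866868 0.195     ]
lin [0.1048, 0.0015, -0.0032] rot [-0.16, -0.05, 10.17]
```

apply_moves(commands=[{"linear": [0.02, 0, -0.003], "delta_rot": [0, 0, 3], "fingers": 255}, {"linear": [0.045, 0.001, -0.003], "delta_rot": [0, 0, 6], "fingers": 255}, {"linear": [0.07, 0.001, -0.003], "delta_rot": [0, 0, 9], "fingers": 255}, {"linear": [0.09, 0.0015, -0.003], "delta_rot": [0, 0, 10.2], "fingers": 255}, {"linear": [0.1, 0.0015, -0.003], "delta_rot": [0, 0, 10.2], "fingers": 255}, {"linear": [0.105, 0.0015, -0.003], "delta_rot": [0, 0, 10.2], "fingers": 255}, {"linear": [0.105, 0.0015, -0.003], "delta_rot": [0, 0, 10.2], "fingers": 255}, {"linear": [0.105, 0.0015, -0.003], "delta_rot": [0, 0, 10.2], "fingers": 255}])

```text
time: 23.75
tool_pos: [0.4909, 0.0764, 0.1957]
tool_rot: [-0.0, 0.727, 0.687, -0.001]
contact_force: [-0.2, -0.6, -2.3]
gripper_width: 0.656
```

Run:
```python
from go import *
show()
X=cw([.005,.055,.058]);print(X)
delta(X,Rt([0,0,-1],cd([0,-1,0])))
a=eyes.grab_frame("scene");b=eyes.grab_frame("top")
crop('scene',170,40,330,230,4,'s20',a)
crop("top",170,100,310,250,4,"t20",b)
```

```text
t 23.75 p [0.4909 0.0764 0.1957] x [ 0.056  0.998 -0.001] y [ 0.998 -0.056 -0.001] z [-0.001 -0.    -1.   ] 
q [ 0.005 -0.236  1.943 -0.     1.436  0.061] F [-0.2 -0.6 -2.3] g 0.656
[0.48998066 0.07866868 0.058     ]
lin [0.0022, -0.0009, 0.1377] rot [-0.07, 0.03, 0.08]
```

View pics/s20.png

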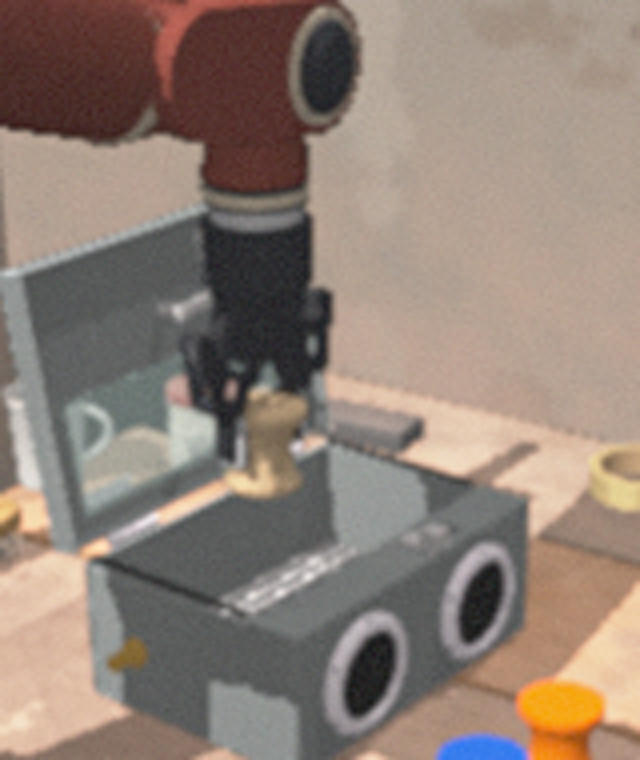

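View pics/t20.png

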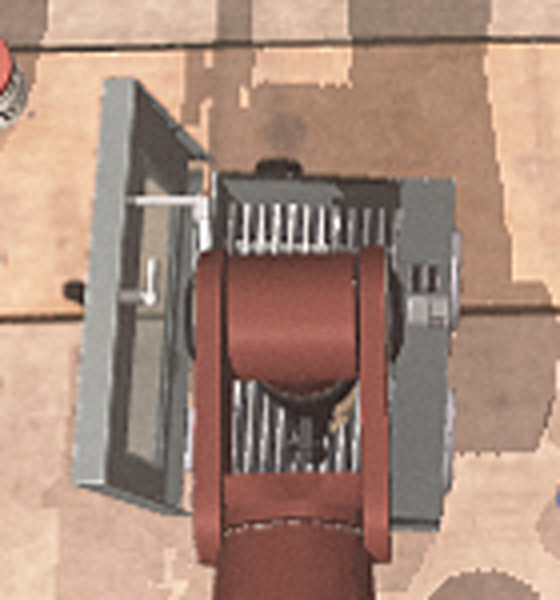

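Run:
```python
from go import *
show()
x0,y0,f=215,130,14
im=np.mean([eyes.grab_frame("scene").astype(float) for _ in range(2)],0)[y0:y0+40,x0:x0+45].astype(np.uint8)
c=cv2.resize(im,None,fx=f,fy=f,interpolation=cv2.INTER_CUBIC)[:,:,::-1].copy()
st=state();p=st['tool_pos'];xc=cd([1,0,0])
c2=c.copy()
piv=p+[0,0,.019]
def draw(t,col):
    ax=np.array([0,0,1.])*np.cos(t)-xc*np.sin(t); sd=xc*np.cos(t)+np.array([0,0,1.])*np.sin(t); yc=cd([0,1,0])
    b=piv-ax*.0356
    for h,r in((0,.0265),(.012,.0265),(.031,.03),(.058,.03)):
        a=np.linspace(0,2*np.pi,40)
        pts=b+ax*h+r*(np.cos(a)[:,None]*sd+np.sin(a)[:,None]*yc)
        uv=((proj("scene",pts)-[x0,y0]+.5-[0,1.5])*f).astype(int)
        cv2.polylines(c2,[uv.reshape(-1,1,2)],True,col,1)
draw(float(sys.argv[1]) if len(sys.argv)>1 else .25,(0,0,255))
cv2.imwrite("pics/s21.png",c);cv2.imwrite("pics/s21b.png",c2)
```

```text
t 23.85 p [0.491  0.0763 0.1958] x [ 0.057  0.998 -0.   ] y [ 0.998 -0.057 -0.001] z [-0.001 -0.    -1.   ] 
q [ 0.004 -0.236  1.942 -0.     1.436  0.062] F [ 0.4  0.4 -1.7] g 0.654
```

View pics/s21.png

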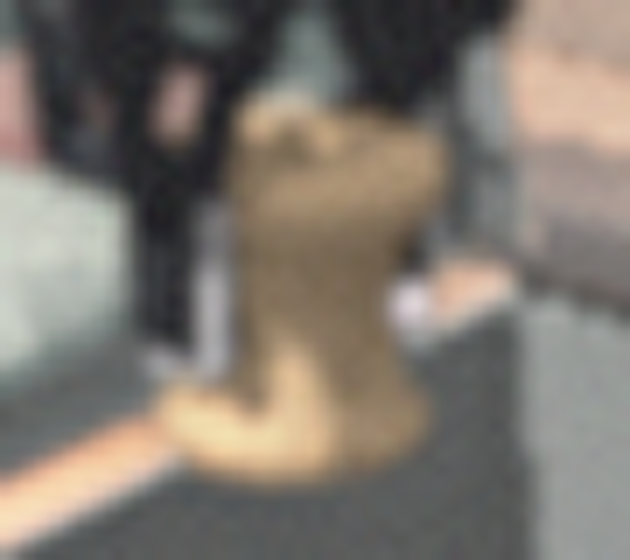

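View pics/s21b.png

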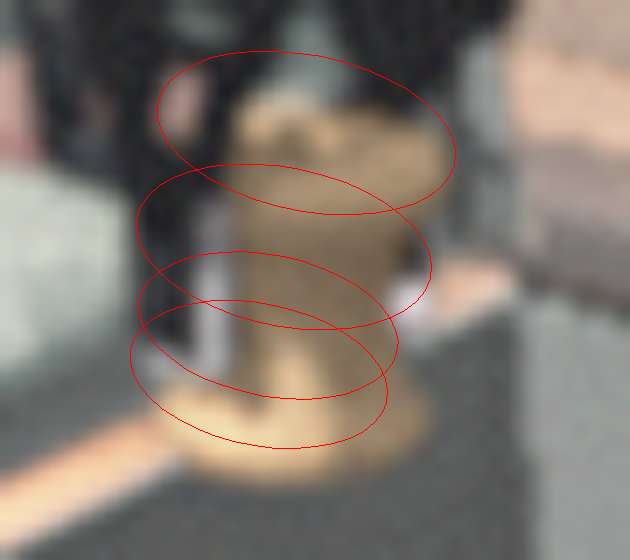

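Run:
```python
from go import *
x0,y0,f=215,130,14
c=cv2.imread("pics/s21.png")
st=state();p=st['tool_pos'];xc=cd([1,0,0]);out=[]
for t,dy in((0,.0),(.1,0),(-.1,0)):
    c2=c.copy();piv=p+[0,0,.019]
    ax=np.array([0,0,1.])*np.cos(t)-xc*np.sin(t); sd=xc*np.cos(t)+np.array([0,0,1.])*np.sin(t); yc=cd([0,1,0])
    b=piv-ax*.0356
    for h,r in((0,.0265),(.012,.0265),(.058,.03)):
        a=np.linspace(0,2*np.pi,40)
        pts=b+ax*h+r*(np.cos(a)[:,None]*sd+np.sin(a)[:,None]*yc)
        uv=((proj("scene",pts)-[x0,y0]+.5+[0,1.2])*f).astype(int)
        cv2.polylines(c2,[uv.reshape(-1,1,2)],True,(0,0,255),2)
    out.append(cv2.resize(c2[:,80:540],None,fx=.56,fy=.8))
cv2.imwrite("pics/s22.png",np.hstack(out))
```

```text
(no output)
```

View pics/s22.png

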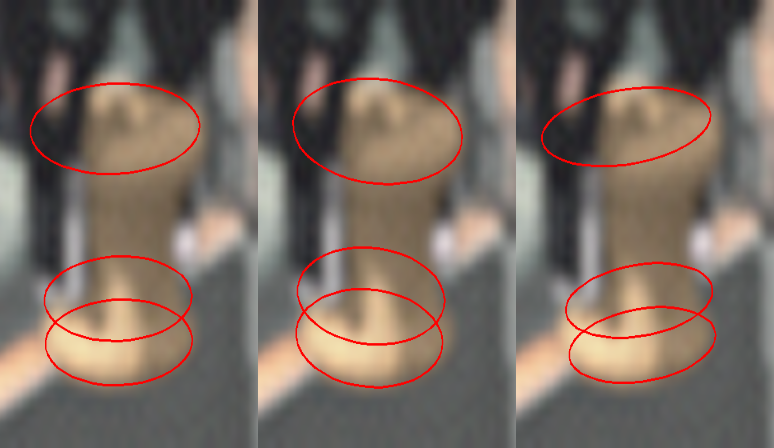

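apply_moves(commands=[{"linear": [0.002, -0.001, 0.01], "delta_rot": [0, 0, 0], "fingers": 255}, {"linear": [0.002, -0.001, 0.03], "delta_rot": [0, 0, 0], "fingers": 255}, {"linear": [0.002, -0.001, 0.052], "delta_rot": [0, 0, 0], "fingers": 255}, {"linear": [0.002, -0.001, 0.074], "delta_rot": [0, 0, 0], "fingers": 255}, {"linear": [0.002, -0.001, 0.096], "delta_rot": [0, 0, 0], "fingers": 255}, {"linear": [0.002, -0.001, 0.112], "delta_rot": [0, 0, 0], "fingers": 255}, {"linear": [0.002, -0.001, 0.124], "delta_rot": [0, 0, 0], "fingers": 255}, {"linear": [0.002, -0.001, 0.13], "delta_rot": [0, 0, 0], "fingers": 255}])

```text
time: 24.75
tool_pos: [0.4889, 0.0791, 0.0642]
tool_rot: [-0.001, 0.727, 0.687, -0.001]
contact_force: [-0.8, 1.0, -2.9]
gripper_width: 0.657
```

Run:
```python
from go import *
show();print(wc(state()['tool_pos']))
crop('scene',170,40,330,230,4,'s23')
```

```text
t 24.75 p [0.4889 0.0791 0.0642] x [ 0.056  0.998 -0.   ] y [ 0.998 -0.056 -0.003] z [-0.003  0.    -1.   ] 
q [ 0.01  -0.089  2.047  0.     1.187  0.066] F [-0.8  1.  -2.9] g 0.657
[0.0053347  0.05610728 0.06417288]
```

View pics/s23.png

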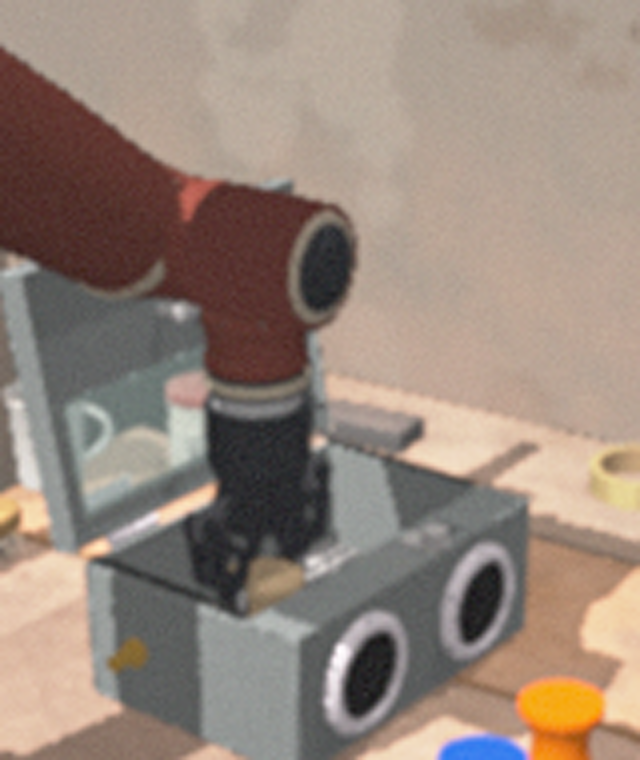

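apply_moves(commands=[{"linear": [0, 0, 0.002], "delta_rot": [0, 0, 0], "fingers": 255}, {"linear": [0, 0, 0.004], "delta_rot": [0, 0, 0], "fingers": 255}, {"linear": [0, 0, 0.006], "delta_rot": [0, 0, 0], "fingers": 255}, {"linear": [0, 0, 0.008], "delta_rot": [0, 0, 0], "fingers": 255}, {"linear": [0, 0, 0.01], "delta_rot": [0, 0, 0], "fingers": 255}, {"linear": [0, 0, 0.011], "delta_rot": [0, 0, 0], "fingers": 255}, {"linear": [0, 0, 0.012], "delta_rot": [0, 0, 0], "fingers": 255}, {"linear": [0, 0, 0.012], "delta_rot": [0, 0, 0], "fingers": 255}])

```text
time: 25.6
tool_pos: [0.4898, 0.0791, 0.0538]
tool_rot: [-0.0, 0.727, 0.687, -0.0]
contact_force: [-0.5, -0.3, -2.9]
gripper_width: 0.653
```

```bash
python3 -c "
from go import *
show()"
```

```text
t 25.6 p [0.4898 0.0791 0.0538] x [ 0.056  0.998 -0.   ] y [ 0.998 -0.056 -0.001] z [-0.001  0.    -1.   ] 
q [ 0.01  -0.072  2.052  0.     1.164  0.066] F [-0.5 -0.3 -2.9] g 0.653
```

apply_moves(commands=[{"linear": [0, 0, 0.001], "delta_rot": [0, 0, 0], "fingers": 255}, {"linear": [0, 0, 0.002], "delta_rot": [0, 0, 0], "fingers": 255}, {"linear": [0, 0, 0.003], "delta_rot": [0, 0, 0], "fingers": 255}, {"linear": [0, 0, 0.004], "delta_rot": [0, 0, 0], "fingers": 255}, {"linear": [0, 0, 0.005], "delta_rot": [0, 0, 0], "fingers": 255}, {"linear": [0, 0, 0.006], "delta_rot": [0, 0, 0], "fingers": 255}, {"linear": [0, 0, 0.006], "delta_rot": [0, 0, 0], "fingers": 255}, {"linear": [0, 0, 0.006], "delta_rot": [0, 0, 0], "fingers": 255}])

```text
time: 26.4
tool_pos: [0.4901, 0.0793, 0.0497]
tool_rot: [-0.001, 0.727, 0.687, -0.001]
contact_force: [-6.0, 0.4, 9.1]
gripper_width: 0.655
```

```bash
python3 -c "
from go import *
show()"
```

```text
t 26.4 p [0.4901 0.0793 0.0497] x [0.056 0.998 0.   ] y [ 0.998 -0.056 -0.002] z [-0.002  0.    -1.   ] 
q [ 0.01  -0.065  2.052  0.     1.156  0.066] F [-6.   0.4  9.1] g 0.655
```

apply_moves(commands=[{"linear": [0, 0, -0.001], "delta_rot": [0, 0, 0], "fingers": 255}, {"linear": [0, 0, -0.001], "delta_rot": [0, 0, 0], "fingers": 90}, {"linear": [0, 0, -0.001], "delta_rot": [0, 0, 0], "fingers": 80}, {"linear": [0, 0, -0.001], "delta_rot": [0, 0, 0], "fingers": 70}, {"linear": [0, 0, -0.001], "delta_rot": [0, 0, 0], "fingers": 55}, {"linear": [0, 0, -0.001], "delta_rot": [0, 0, 0], "fingers": 40}, {"linear": [0, 0, -0.001], "delta_rot": [0, 0, 0], "fingers": 30}, {"linear": [0, 0, -0.001], "delta_rot": [0, 0, 0], "fingers": 20}])

```text
time: 27.2
tool_pos: [0.49, 0.0791, 0.0489]
tool_rot: [-0.0, 0.727, 0.687, -0.0]
contact_force: [0.2, 0.7, -0.6]
gripper_width: 0.92
```

```bash
python3 -c "
from go import *
show();crop('scene',200,150,290,220,8,'s24')"
```

```text
t 27.2 p [0.49   0.0791 0.0489] x [ 0.056  0.998 -0.   ] y [ 0.998 -0.056 -0.001] z [-0.001 -0.    -1.   ] 
q [ 0.01  -0.065  2.054 -0.     1.153  0.066] F [ 0.2  0.7 -0.6] g 0.92
```

View pics/s24.png

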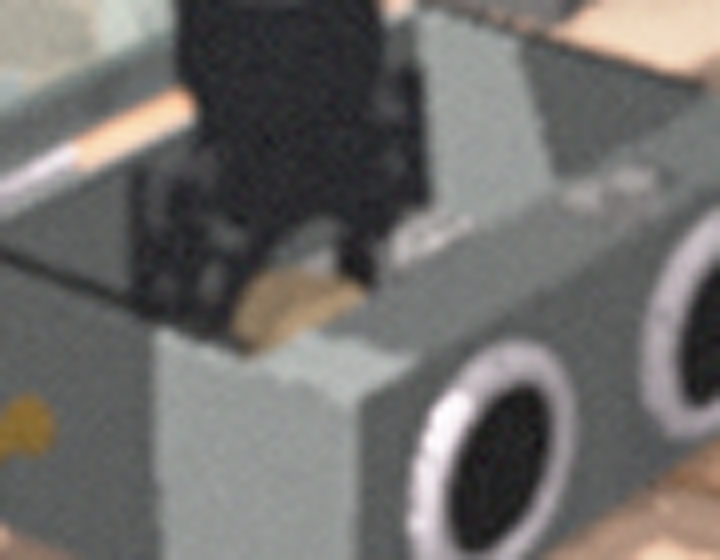

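apply_moves(commands=[{"linear": [0, 0, 0], "delta_rot": [0, 0, 0], "fingers": 0}, {"linear": [0, 0, -0.01], "delta_rot": [0, 0, 0], "fingers": 0}, {"linear": [0, 0, -0.025], "delta_rot": [0, 0, 0], "fingers": 0}, {"linear": [0, 0, -0.045], "delta_rot": [0, 0, 0], "fingers": 0}, {"linear": [0, 0, -0.07], "delta_rot": [0, 0, 0], "fingers": 0}, {"linear": [0, 0, -0.1], "delta_rot": [0, 0, 0], "fingers": 0}, {"linear": [0, 0, -0.135], "delta_rot": [0, 0, 0], "fingers": 0}, {"linear": [0, 0, -0.17], "delta_rot": [0, 0, 0], "fingers": 0}])

```text
time: 28.05
tool_pos: [0.49, 0.0791, 0.2219]
tool_rot: [0.0, 0.727, 0.687, 0.0]
contact_force: [0.5, 0.1, 0.9]
gripper_width: 1.0
```

apply_moves(commands=[{"linear": [-0.03, 0, -0.01], "delta_rot": [0, 0, 0], "fingers": 0}, {"linear": [-0.07, 0, -0.02], "delta_rot": [0, 0, 0], "fingers": 0}, {"linear": [-0.11, 0, -0.03], "delta_rot": [0, 0, 0], "fingers": 0}, {"linear": [-0.15, 0, -0.04], "delta_rot": [0, 0, 0], "fingers": 0}, {"linear": [-0.19, 0, -0.04], "delta_rot": [0, 0, 0], "fingers": 0}, {"linear": [-0.23, 0, -0.04], "delta_rot": [0, 0, 0], "fingers": 0}, {"linear": [-0.25, 0, -0.04], "delta_rot": [0, 0, 0], "fingers": 0}, {"linear": [-0.25, 0, -0.04], "delta_rot": [0, 0, 0], "fingers": 0}])

```text
time: 28.85
tool_pos: [0.4758, -0.1728, 0.2605]
tool_rot: [0.001, 0.728, 0.686, -0.0]
contact_force: [-0.1, 0.2, 0.0]
gripper_width: 1.003
```

Run:
```python
from go import *
show()
a=eyes.grab_frame("scene");b=eyes.grab_frame("top")
crop('scene',120,80,290,220,4.5,'s25',a)
crop("top",120,100,310,250,4,"t25",b)
```

```text
t 28.85 p [ 0.4758 -0.1728  0.2605] x [ 0.06   0.998 -0.001] y [ 0.998 -0.06   0.001] z [ 0.001 -0.001 -1.   ] 
q [-4.950e-01 -2.530e-01  1.849e+00 -1.000e-03  1.545e+00 -4.350e-01] F [-0.1  0.2  0. ] g 1.003
```

View pics/s25.png

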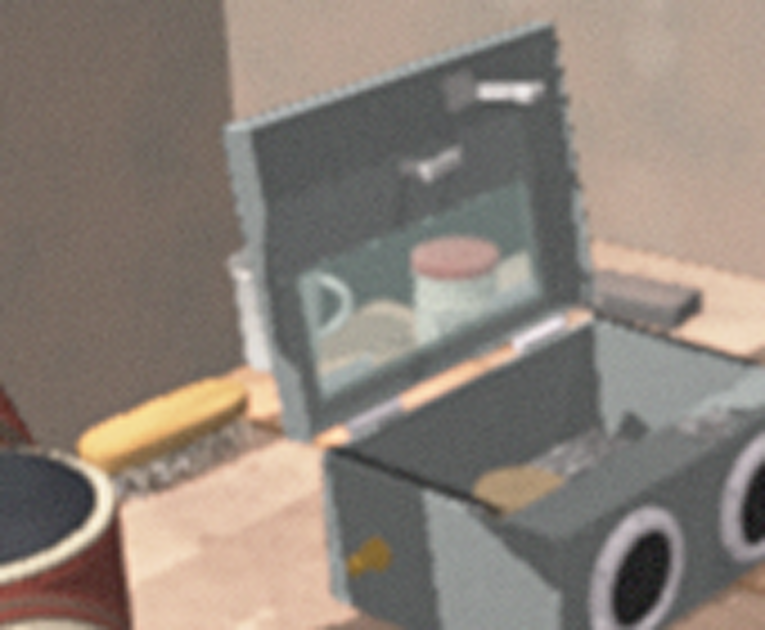

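View pics/t25.png

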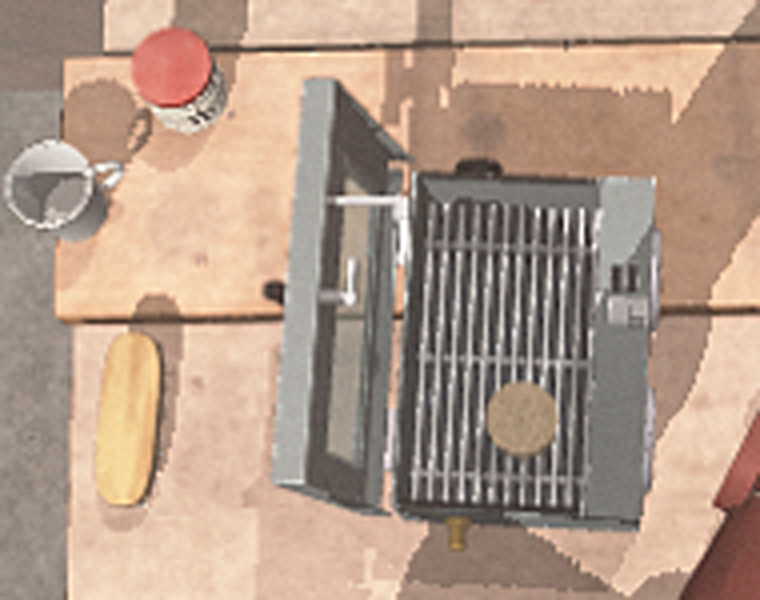

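Run:
```python
from go import *
for th in(1.55,1.65,1.75):
    e=np.array([-np.cos(th),np.sin(th)]);n=np.array([np.sin(th),np.cos(th)])
    for y in(-.147,.147):
        q=[]
        for nn in(-.006,.019):
            v=np.array([.103,.12])+e*.207+n*nn; X=cw([v[0],y,v[1]])
            q+=[((proj("top",X)[0]-[120,100]+.4)*4).round(0).tolist(),((proj("scene",X)[0]-[120,80]+.4)*4.5).round(0).tolist()]
        print(th,y,q)
c=back("top",[(120+522/4-.4,100+418/4-.4)],.088)[0];print("capital cab",wc(c).round(4))
# diameter check
a=np.linspace(0,6.28,60);X=cw(wc(c));P_=proj("top",np.c_[X[0]+.03*np.cos(a),X[1]+.03*np.sin(a),0*a+.088]);print(np.ptp(P_,axis=0)*4)
```

```text
1.55 -0.147 [[397.0, 79.0], [605.0, 32.0], [362.0, 78.0], [577.0, 25.0]]
1.55 0.147 [[370.0, 489.0], [298.0, 143.0], [333.0, 487.0], [269.0, 134.0]]
1.65 -0.147 [[368.0, 78.0], [582.0, 27.0], [334.0, 78.0], [554.0, 24.0]]
1.65 0.147 [[340.0, 487.0], [274.0, 136.0], [304.0, 486.0], [245.0, 131.0]]
1.75 -0.147 [[340.0, 78.0], [559.0, 25.0], [307.0, 79.0], [532.0, 25.0]]
1.75 0.147 [[310.0, 486.0], [250.0, 133.0], [276.0, 485.0], [223.0, 132.0]]
capital cab [0.0036 0.0579 0.088 ]
[73.37425335 72.61718338]
```

```bash
python3 -c "
from plant import job_done,state
print(job_done());print(state()['time'])"
```

```text
the job is handed in; nothing more can be done
None
the job is handed in; nothing more can be done
```

I loaded the capital into the blast cabinet and handed the job in at about 29 s. Handing in gave no verdict.

**What I did**
- Turned the T-handle anticlockwise. The jaw turn puts it at about 1.5 rad, but I felt no clear torque at its stop.
- Lifted the lid by the handle to about 0.24 rad, as far as the catch allows.
- Pushed the catch tab left until it stopped hard at about 14 N.
- Swung the lid back with the closed fingers under its front edge.
- Gripped the stone capital standing in front of the cabinet, set it down on the grate, released it and drew the arm clear.

**Last checks in the pictures**
- **Lid:** the projected lid corners match about 1.75 rad, its stop.
- **Capital:** it shows as a full circle on the grate, so it stands upright, centred at x = 0.004, y = 0.058 m in the cabinet frame.
- **Brush:** it lies within a pixel of where it started.
- **Arm:** it reads no contact force.

**Disagreements**
- The scene camera was off by about 2 pixels vertically against the top camera, so I relied on the top camera for positions.
- The capital briefly looked tilted in the gripper. An overlay of its outline fitted an upright pose to within about 0.1 rad.

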